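# Clear the loupe and present a notched glass plate, label end up

### The job

Slide the loupe carriage along its rail to the far end stop, so that the glass plate on the pedestal lies free, and leave it there. Then find the plate's frosted label end by the small notch in one of its corners, take the plate by its clear half, lift it at least 10 cm above the pedestal and tip it about 45 degrees so that the frosted end points up, with the label face upward and the two long edges equally high. Finish while still holding it there motionless in the gripper; do not drop the plate or disturb the other things on the bench.

Things in the scene. Friction and masses are not known exactly. Their poses are not given: they have to be found in the camera images.
- stand: fixed inspection stand: grey base slab 160 x 280 x 12 mm, origin at the centre of its underside, y along the rail. Round aluminium pedestal (44 mm across, foot ring 60 mm across, 6 mm thick) at x -45, y -60 mm. Black linear rail, 46 mm wide, top 70 mm above the worktop, runs along y at x +50 mm; an end-stop block at each end, 12 mm thick, top 84 mm above the worktop
- pedestal_top (a point): centre of the pedestal's flat round top, 48 mm above the worktop; axes as the stand's
- carriage (a joint): slide of the loupe carriage along the stand's +y, in m: 0 = loupe right over the pedestal, 0.14 = against the far end stop (+y end). It slides with about 2 N friction and stays where it is left.
- carriage_knob (a point): on the axis of the carriage's upright black grip knob (22 mm across, from 86 to 126 mm above the worktop), 108 mm above the worktop; axes as the stand's. The knob stands on an aluminium block 60 x 60 x 16 mm on the rail, whose arm (towards the stand's -x) carries a black loupe 36 mm across, top 132 mm above the worktop, 95 mm from the knob, about 22 mm above the plate
- plate: loose glass plate 86 x 30 x 6 mm, 40 g, lying on the pedestal, label face up, at any yaw, both ends overhanging; origin at the centre of its underside, x along it towards the frosted end, z out of the label face. Matt whitish frosted end from x +19 to +43 mm with one 10 x 10 mm square notch in its +x, -y corner (label up, frosted end pointing away: notch at the right); the rest is clear
- frosted_end (a point): middle of the frosted end, at x +31 mm of the plate, mid thickness; axes as the plate's
- clear_end (a point): good grip point on the clear end, at x -30 mm of the plate, mid thickness, where the plate overhangs the pedestal; pinch across the 30 mm width; axes as the plate's
- test_block: bystander: flat round steel test block, 60 mm across, 15 mm tall, on the worktop in front of the stand; origin at the centre of its underside
- steel_standard: bystander: round steel sample, 40 mm across, 26 mm tall; origin at the centre of its underside
- coupon: bystander: flat steel coupon 36 x 40 x 6 mm; origin at the centre of its underside
Things that resemble listed ones, but are neither listed nor needed, are in the scene too. What is shaped like the plate but blue is not meant.

How it is judged:
By the outcome, as a careful person would: the job done as asked, in the order asked, and still so for the second after the job is handed in, while the arm keeps its last pose, push and grip.
It also fails if it takes over 43 s, if anything falls off the work surface, if the arm or the gripper's body presses on something with over 40 N, if the wrist force passes 120 N, or if a joint passes its speed limit or range.

### The arm

A 6-joint arm with a two-finger parallel gripper is mounted at the origin on a cart in front of the work surface, level with it; the furniture and walls round the work are solid. World frame = base frame: x ahead of the robot, y to its left, z up, the work surface at z = 0. Lengths are in mm, angles in rad, forces in N, time in s.
With the tool pointing down it reaches from about 275 to 750 mm from the base axis. Payload 10.2 kg.
Tool frame: the origin (TCP) lies midway between the tips of the shut fingers; the grasp point (between the pads) lies 19 mm behind it; z points along the fingers, y is the direction in which the jaws open and shut (so a half turn about z gives the same grasp; the last joint's range is limited). The gripper opens to 88 mm and grips with 3 to 60 N. Pads are 18 mm wide; open, the fingers measure 123 mm over their backs; the gripper's body (75 mm by 187 mm) begins 45 mm behind the grasp point.
Start: joints at [-1.537, 0.313, 1.498, -0, 1.331, -0.223], TCP at [133.33, -507.794, 238.72] pointing down, gripper open.
Joint ranges: [-2.94, 2.94], [-0.97, 2.17], [0.19, 2.56], [-1.23, 4.37], [0.02, 3.11], [-2.88, 2.88]. Speed limits (rad/s): [2.39, 2.39, 3.01, 3.14, 3.14, 3.14].

### API

Orientations are given as a 3x3 rotation matrix whose columns are the frame's x, y, z axes.
In Python, from station import robot gives the robot as it stands.
- The arm moves only by the tool servo_tool, never from a script. Its arguments are lists of equal length, an entry for each row: "rotation": the turn, a rotation vector about the tool's x, y, z in rad, a list of three; "travel": the shift along the tool's x, y, z in m, a list of three; "fingers": the opening, from 0 (shut) to 1 (fully open). A call has 1 to 10 rows; each row shifts and turns the pose as measured when the row begins, along the tool's axes as they then stand; what a row does not reach is not made up. A row lasts 1/12 s, in which the tool goes at most 41.7 mm and 7.16 degrees, less where a joint would pass 70% of its speed; a pose out of reach is approached as far as the arm can. A call is refused whole if a number of a shift passes 0.0417 or a number of a turn 0.125, either way. A call with a gripper value outside its range is refused whole. The fingers move at their own pace and stop on an object; "grip_force" is the grip in N (left out, the last holds). Time passes only in rows, so rows that do not move let the fingers close. It gives the time, the measured TCP pose, the force and the opening at its end, in the units of the state.
- robot.state(): the state, without advancing time (a new reading comes with each control period).
- robot.snapshot(name): name is "side" or "top"; returns a dict with "pixels" (420x560x3 uint8, blue, green, red), "mtx" (3x3 intrinsics, pixels), "R" (3x3) and "t" (3): a world point X has camera coordinates R X + t. Camera axes: x right, y down, z forward; pixel columns grow to the right and rows downward; lengths in mm; the calibration is good to about 2 mm. A picture is of the moment at which its call begins. There is no depth.
- robot.job_done(): hands the job in, once; it reports no verdict.
Trained networks look in a picture, given as the dict that the camera call returned (one of the last four; its "shot" number tells which), for a name from the list of things; names that differ only in an ending like _2 or _b are one class to them, and where a whole thing is asked for, a point or a joint stands for the part that bears it (a point fixed in the world has none). Each returns a list of dicts, best first, with "confidence" (0 to 1); they miss things now and then, are a little off and sometimes report something else, mostly with a low value. They report only what shows in the picture. A call takes as long as a camera call. They do not tell look-alikes from the thing itself.
- robot.look_for(name, picture): "uv" ([column, row] in pixels, amid what is visible of it).
- robot.silhouettes(name, picture): "pixels" (420x560 bool, what is visible of it) and "uv" ([column, row] in pixels, amid what is visible of it).
- robot.mark_of(name, picture): "uv" ([column, row] in pixels: a listed point, or the origin of a listed thing).
The state is a dict: "time": time; "qpos": joint angles; "qd": joint speeds; "tau": joint torques, N m; "tcp_pos": TCP position; "tool_rot": TCP orientation; "ft_force": force on the tool from outside, world axes, zero at the start; "torque": the same for the moment, N m; "opening": finger opening in mm.
Only numpy, scipy, OpenCV 4.12 (cv2) and the standard library are available. Lean on these libraries where they do the work, as an engineer would, in place of code of your own. Each camera call takes 0.05 s, during which the arm holds its last target.

## Working session

There is one attempt and no reset: what is moved stays moved. The work goes in short steps, Python scripts to look and compute and a tool call to move; the robot and the scene stay as the last step left them, time stands still between calls to the robot, and variables do not carry over. Pictures are saved under pics/ and viewed, and the job is handed in when it is done.

Besides the shell and the picture viewer there is one more tool, called after ">>>" by a JSON object that holds its "api" and its "payload", one argument or row to a line. servo_tool: Moves the arm, as the interface text tells. Its arguments: {"type":"object","properties":{"rotation":{"type":"array"},"travel":{"type":"array"},"fingers":{"type":"array"},"grip_force":{"type":"number"}},"required":["rotation","travel","fingers"]}

```bash
mkdir -p pics; ls; python3 - <<'E'
from station import robot
import cv2,pickle
print(robot.state())
for n in("side","top"):
    p=robot.snapshot(n); cv2.imwrite(f"pics/{n}0.png",p["pixels"]); print(n,p["mtx"],p["R"],p["t"],p["shot"])
    pickle.dump(p,open(f"{n}0.pkl","wb"))
    for k in ("carriage_knob","pedestal_top","plate","frosted_end","clear_end","stand","test_block","steel_standard","coupon"):
        print(k,[(r["uv"],round(r["confidence"],2)) for r in robot.mark_of(k,p)[:4]])
E
```

```text
pics
{'time': 0.0, 'qpos': array([-1.53739390e+00,  3.13450016e-01,  1.49845471e+00, -1.66909892e-05,
        1.33099990e+00, -2.23405805e-01]), 'qd': array([-1.23333225e-03,  1.07208050e-03,  4.88965735e-04, -9.87465517e-05,
        3.78218095e-04,  1.68344816e-03]), 'tau': array([ 1.73789584e-03, -4.02200603e+01, -2.52273828e+01,  6.95522223e-02,
        3.51847603e-02, -1.02399456e-04]), 'tcp_pos': array([ 133.3198133 , -507.52648521,  238.15442856]), 'tool_rot': array([[ 9.67204594e-01,  2.53998563e-01, -6.00193775e-05],
       [ 2.53998422e-01, -9.67203745e-01,  1.31070228e-03],
       [ 2.74865530e-04, -1.28296209e-03, -9.99999139e-01]]), 'ft_force': array([ 0.05189496, -0.22325174,  0.69454517]), 'torque': array([-0.03677824, -0.03341825,  0.0152087 ]), 'opening': 88.03610929192034}
side [[542.38397026   0.         282.27986848]
 [  0.         542.38397026 219.83108339]
 [  0.           0.           1.        ]] [[-0.89219349 -0.45147873 -0.012559  ]
 [-0.29268765  0.59912782 -0.74523808]
 [ 0.34398359 -0.6612207  -0.66668019]] [ 439.29530668  219.71698933 1004.18257841] 1
car
[... 351 characters left out ...]
9.02880156   0.         287.35858241]
 [  0.         529.02880156 208.84134617]
 [  0.           0.           1.        ]] [[-0.01761969 -0.99978558 -0.0108782 ]
 [-0.99370907  0.018714   -0.11041774]
 [ 0.11059764  0.00886424 -0.99382573]] [  -9.73418354  507.54317509 1142.48222086] 2
carriage_knob [([262.8, 145.3], 0.84)]
pedestal_top [([277.2, 192.2], 0.82)]
plate [([192.5, 254.4], 0.7), ([274.5, 194.6], 0.64), ([325.8, 275.9], 0.46)]
frosted_end [([203.5, 261.6], 0.96), ([263.8, 204.2], 0.59)]
clear_end [([178.4, 249.0], 0.95), ([284.6, 184.6], 0.71)]
stand [([246.8, 177.5], 0.59)]
test_block [([388.1, 286.3], 0.63)]
steel_standard [([323.8, 277.5], 0.59)]
coupon [([237.2, 270.5], 0.82)]
```

```bash
cat > h.py <<'E'
import numpy as np,cv2,pickle
def tri(pa,ua,pb,ub):
    P=[p["mtx"]@np.c_[p["R"],p["t"]] for p in(pa,pb)]
    X=cv2.triangulatePoints(P[0],P[1],np.float64(ua).reshape(2,1),np.float64(ub).reshape(2,1)); X=(X[:3]/X[3]).ravel()
    e=[np.linalg.norm(proj(p,X)-u) for p,u in((pa,ua),(pb,ub))]
    return X.round(1),np.round(e,1)
def proj(p,X):
    c=p["mtx"]@(p["R"]@np.asarray(X,float)+np.ravel(p["t"])); return c[:2]/c[2]
def onz(p,u,z):
    d=p["R"].T@np.linalg.solve(p["mtx"],[u[0],u[1],1]); o=-p["R"].T@np.ravel(p["t"]); return o+d*(z-o[2])/d[2]
def ld(n): return pickle.load(open(n+".pkl","rb"))
E
python3 - <<'E'
from h import *
s,t=ld("side0"),ld("top0")
for n,a,b in [("knob",(216.2,201),(262.8,145.3)),("ped",(261.8,233.2),(277.2,192.2)),("plate",(264.5,233.4),(274.5,194.6)),("fr",(266.1,239.6),(263.8,204.2)),("cl",(257.7,224.1),(284.6,184.6)),("stand",(229.2,263),(246.8,177.5)),("coupon",(308.3,300.9),(237.2,270.5)),("otherplate",(274,339.2),(192.5,254.4))]: print(n,tri(s,a,t,b))
c=t["pixels"][90:340,130:430]; cv2.imwrite("pics/topc.png",cv2.resize(c,None,fx=2.4,fy=2.4,interpolation=3)[:600,:800])
E
```

```text
knob (array([629.3,  28.4, 122.7]), array([0.1, 0.1]))
ped (array([541.1,   1.9,  45.8]), array([0.6, 0.6]))
plate (array([533.4,   7. ,  53. ]), array([1.3, 1.4]))
fr (array([513.8,  30.9,  63.3]), array([0.3, 0.3]))
cl (array([558. , -14.1,  52. ]), array([0.1, 0.1]))
stand (array([5.834e+02, 7.230e+01, 4.000e-01]), array([0.3, 0.3]))
coupon (array([379.4,  97.3,  10. ]), array([2.9, 2.8]))
otherplate (array([410.8, 197.7,  -8.8]), array([0.4, 0.4]))
```

View pics/side0.png

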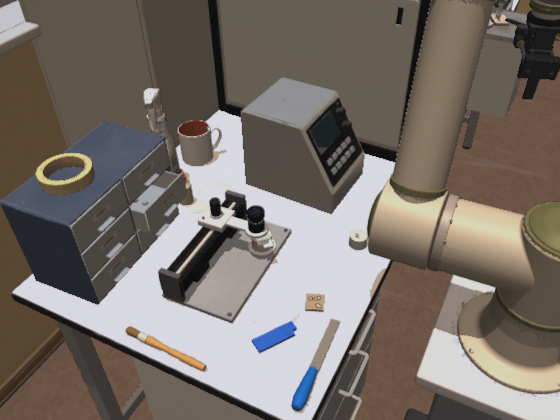

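View pics/topc.png

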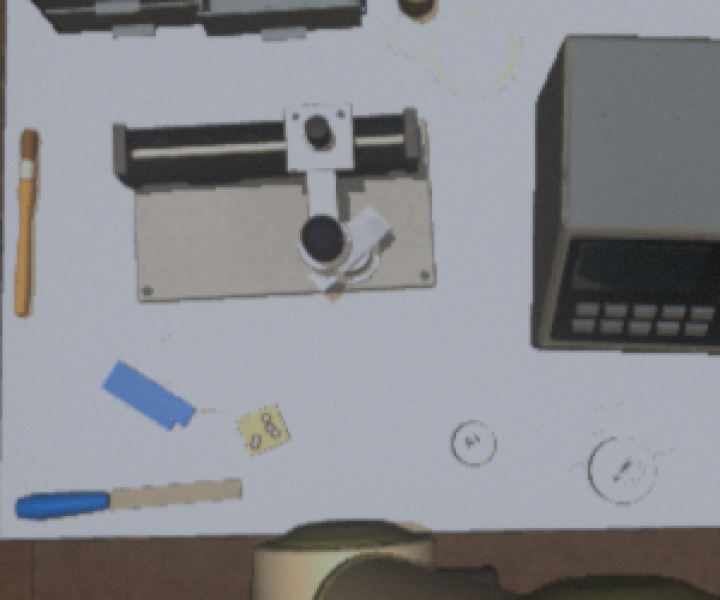

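View pics/top0.png

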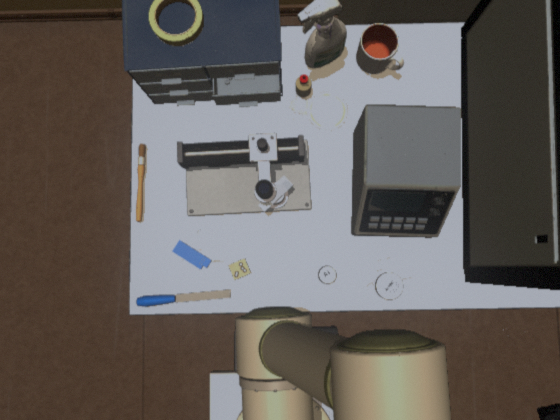

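```bash
python3 - <<'E'
from h import *
s,t=ld("side0"),ld("top0")
k=onz(t,(262.8,145.3),108);print("knob@108 top",k, onz(s,(216.2,201),108))
# knob top: z126 ; crop px -> full
print("knobtop",onz(t,(130+318/2.4,90+128/2.4),126))
for n,u,z in[("stopL",(180,153),84),("stopR",(302,149),84),("baseBL",(187.5,215),12),("baseBR",(311.5,209),12),("baseTR",(311,140),12)]: print(n,onz(t,u,z))
# box
for z in(0,150,200,250): print(z,[onz(t,u,z)[:2].round() for u in((352,234),(455,236),(366,187),(461,186),(366,106))])
def en(p,x0,y0,w,h,f,n): cv2.imwrite(n,cv2.resize(p["pixels"][y0:y0+h,x0:x0+w],None,fx=f,fy=f,interpolation=cv2.INTER_CUBIC))
en(s,150,170,160,150,5,"pics/sidec.png"); en(s,150,170,160,120,5,"pics/sidec.png")
E
```

```text
knob@108 top [632.91715178  29.26068733 108.        ] [639.87760827  13.96561282 108.        ]
knobtop [632.81370569  28.85217671 126.        ]
stopL [625.36620354 207.69584346  84.        ]
stopR [628.8361782  -52.95996025  84.        ]
baseBL [499.38095609 205.55143084  12.        ]
baseBR [507.6911375  -72.94971042  12.        ]
baseTR [665.60363862 -75.39112855  12.        ]
0 [array([ 451., -163.]), array([ 442., -394.]), array([ 557., -198.]), array([ 555., -414.]), array([ 746., -205.])]
150 [array([ 442., -146.]), array([ 434., -348.]), array([ 534., -177.]), array([ 533., -365.]), array([ 700., -183.])]
200 [array([ 438., -141.]), array([ 431., -333.]), array([ 527., -170.]), array([ 525., -349.]), array([ 684., -175.])]
250 [array([ 435., -135.]), array([ 429., -318.]), array([ 519., -163.]), array([ 518., -333.]), array([ 669., -168.])]
```

View pics/sidec.png

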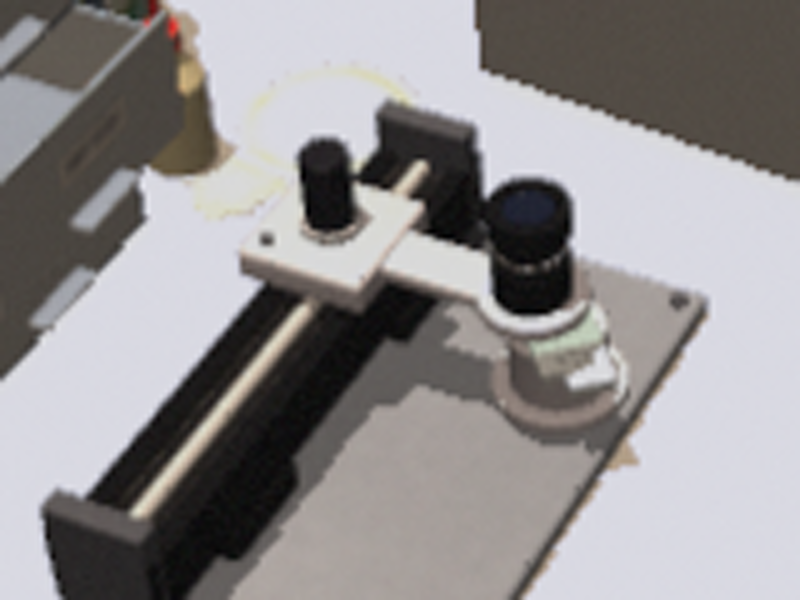

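```bash
cat >> h.py <<'E'
from scipy.spatial.transform import Rotation as Ro
def plan(p0,R0,wps,step=34,ang=0.11):
    """wps: list of (pos mm, R); prints rows travel (m, tool frame), rotation"""
    p,R=np.array(p0,float),np.array(R0,float); rows=[]
    for q,Q in wps:
        q=np.array(q,float); Q=R if Q is None else Q
        rv=(Ro.from_matrix(R).inv()*Ro.from_matrix(Q)).as_rotvec()
        n=int(max(np.ceil(np.linalg.norm(q-p)/step),np.ceil(np.linalg.norm(rv)/ang),1))
        Rs=R
        for i in range(n):
            Rc=Rs@Ro.from_rotvec(rv*i/n).as_matrix()
            rows.append((np.round(rv/n,3).tolist(),np.round(Rc.T@(q-p)/n/1000,4).tolist()))
        p,R=q,Q
    for i in range(0,len(rows),10):
        print("rot",[r[0] for r in rows[i:i+10]]); print("trv",[r[1] for r in rows[i:i+10]])
def down(a):
    "tool down, tool x axis at world angle a"
    c,s=np.cos(a),np.sin(a); return np.array([[c,s,0],[s,-c,0],[0,0,-1.]])
E
python3 - <<'E'
from h import *
from station import robot
s,t=ld("side0"),ld("top0")
print("knob",tri(s,(215.4,207.5),t,(262.8,145.3)),"ktop",tri(s,(150+324/5,170+150/5),t,(130+318/2.4,90+127/2.4)))
print("box",tri(s,(246,92),t,(366,106)),tri(s,(310,133),t,(366,187)))
st=robot.state(); 
plan(st["tcp_pos"],st["tool_rot"],[((360,0,238),down(.02)),((633,29,200),None)])
E
```

```text
knob (array([633.3,  29.2, 104.3]), array([0.2, 0.3])) ktop (array([633.3,  28.6, 124.2]), array([0.4, 0.4]))
box (array([ 661.3, -165.7,  269.6]), array([0.7, 0.9])) (array([ 518.8, -172.2,  203.4]), array([3.6, 4.3]))
rot [[0.0, -0.0, 0.014], [0.0, -0.0, 0.014], [0.0, -0.0, 0.014], [0.0, -0.0, 0.014], [0.0, -0.0, 0.014], [0.0, -0.0, 0.014], [0.0, -0.0, 0.014], [0.0, -0.0, 0.014], [0.0, -0.0, 0.014], [0.0, -0.0, 0.014]]
trv [[0.0205, -0.0255, 0.0], [0.0201, -0.0258, 0.0], [0.0198, -0.0261, 0.0], [0.0194, -0.0263, 0.0], [0.019, -0.0266, 0.0], [0.0187, -0.0269, 0.0], [0.0183, -0.0271, 0.0], [0.0179, -0.0274, 0.0], [0.0175, -0.0276, 0.0], [0.0171, -0.0279, 0.0]]
rot [[0.0, -0.0, 0.014], [0.0, -0.0, 0.014], [0.0, -0.0, 0.014], [0.0, -0.0, 0.014], [0.0, -0.0, 0.014], [0.0, -0.0, 0.014], [0.0, -0.0, 0.014], [0.0, 0.0, 0.0], [0.0, 0.0, 0.0], [0.0, 0.0, 0.0]]
trv [[0.0167, -0.0281, 0.0], [0.0163, -0.0283, 0.0], [0.016, -0.0286, 0.0], [0.0156, -0.0288, 0.0], [0.0152, -0.029, 0.0], [0.0147, -0.0292, 0.0], [0.0143, -0.0294, 0.0], [0.0304, -0.0026, 0.0042], [0.0304, -0.0026, 0.0042], [0.0304, -0.0026, 0.0042]]
rot [[0.0, 0.0, 0.0], [0.0, 0.0, 0.0], [0.0, 0.0, 0.0], [0.0, 0.0, 0.0], [0.0, 0.0, 0.0], [0.0, 0.0, 0.0]]
trv [[0.0304, -0.0026, 0.0042], [0.0304, -0.0026, 0.0042], [0.0304, -0.0026, 0.0042], [0.0304, -0.0026, 0.0042], [0.0304, -0.0026, 0.0042], [0.0304, -0.0026, 0.0042]]
```

>>> {"api": "servo_tool", "payload": {
  "rotation": [
    [0,0,0.014],
    [0,0,0.014],
    [0,0,0.014],
    [0,0,0.014],
    [0,0,0.014],
    [0,0,0.014],
    [0,0,0.014],
    [0,0,0.014],
    [0,0,0.014],
    [0,0,0.014]
  ],
  "travel": [
    [0.0205,-0.0255,0],
    [0.02,-0.026,0],
    [0.02,-0.026,0],
    [0.0195,-0.0263,0],
    [0.019,-0.0266,0],
    [0.0187,-0.0269,0],
    [0.0183,-0.0271,0],
    [0.018,-0.0274,0],
    [0.0175,-0.0276,0],
    [0.017,-0.028,0]
  ],
  "fingers": [1,1,1,1,1,1,1,1,1,1]
}}

```text
time: 1.83
tcp_pos: [269.8, -200.3, 237.2]
tool_rot: [[0.995, 0.101, 0.001], [0.101, -0.995, -0.002], [0.001, 0.002, -1.0]]
ft_force: [0.5, -0.6, -0.3]
opening: 88.0
```

>>> {"api": "servo_tool", "payload": {
  "rotation": [
    [0,0,0.014],
    [0,0,0.014],
    [0,0,0.014],
    [0,0,0.014],
    [0,0,0.014],
    [0,0,0.014],
    [0,0,0],
    [0,0,0],
    [0,0,0],
    [0,0,0]
  ],
  "travel": [
    [0.0167,-0.028,0],
    [0.0163,-0.0283,0],
    [0.016,-0.0286,0],
    [0.0156,-0.029,0],
    [0.015,-0.029,0],
    [0.0147,-0.029,0],
    [0.0143,-0.029,0],
    [0.03,-0.0026,0],
    [0.03,-0.0026,0],
    [0.03,-0.0026,0]
  ],
  "fingers": [1,1,1,1,1,1,1,1,1,1]
}}

```text
time: 2.67
tcp_pos: [460.4, 33.9, 240.2]
tool_rot: [[1.0, 0.017, 0.009], [0.018, -1.0, -0.005], [0.009, 0.005, -1.0]]
ft_force: [-0.2, -0.1, 0.9]
opening: 87.9
```

```bash
python3 - <<'E'
from h import *
from station import robot
st=robot.state(); print(st["tcp_pos"],st["qpos"])
plan(st["tcp_pos"],st["tool_rot"],[((633,29,190),down(.02)),((633,29,100),None)])
E
```

```text
[460.39328656  33.85638256 240.17741321] [-0.17942533  0.16679615  1.68060148 -0.00346274  1.28470753  1.37482963]
rot [[0.001, -0.001, -0.0], [0.001, -0.001, -0.0], [0.001, -0.001, -0.0], [0.001, -0.001, -0.0], [0.001, -0.001, -0.0], [0.001, -0.001, -0.0], [0.0, 0.0, 0.0], [0.0, 0.0, 0.0], [0.0, 0.0, 0.0]]
trv [[0.0287, 0.0013, 0.0086], [0.0287, 0.0013, 0.0086], [0.0287, 0.0013, 0.0085], [0.0287, 0.0013, 0.0085], [0.0287, 0.0013, 0.0084], [0.0287, 0.0014, 0.0084], [0.0, 0.0, 0.03], [0.0, 0.0, 0.03], [0.0, 0.0, 0.03]]
```

>>> {"api": "servo_tool", "payload": {
  "rotation": [
    [0,0,0],
    [0,0,0],
    [0,0,0],
    [0,0,0],
    [0,0,0],
    [0,0,0],
    [0,0,0]
  ],
  "travel": [
    [0.0287,0.0013,0.0086],
    [0.0287,0.0013,0.0086],
    [0.0287,0.0013,0.0086],
    [0.0287,0.0013,0.0085],
    [0.0287,0.0013,0.0085],
    [0.0287,0.0013,0.0085],
    [0,0,0]
  ],
  "fingers": [0.8,0.6,0.6,0.6,0.6,0.6,0.6]
}}

```text
time: 3.25
tcp_pos: [644.8, 31.2, 185.8]
tool_rot: [[1.0, 0.021, 0.01], [0.021, -1.0, -0.005], [0.009, 0.005, -1.0]]
ft_force: [-1.1, -0.1, -0.9]
opening: 52.9
```

```bash
python3 - <<'E'
from h import *
from station import robot
st=robot.state(); print(st["tcp_pos"],st["qpos"],st["opening"],st["qd"])
plan(st["tcp_pos"],st["tool_rot"],[((633,29,140),down(.02)),((633,29,100),None)])
E
```

```text
[644.81302777  31.19298754 185.83586477] [-0.13136586  0.61604285  1.17743178 -0.00378448  1.33804214  1.41949113] 52.932783541280656 [ 0.00468575 -0.0574815   0.07067054 -0.00248024  0.00666954 -0.00335356]
rot [[0.003, -0.005, 0.0], [0.003, -0.005, 0.0], [0.0, 0.0, 0.0], [0.0, 0.0, 0.0]]
trv [[-0.0061, 0.0009, 0.0229], [-0.006, 0.0009, 0.0229], [0.0, 0.0, 0.02], [0.0, 0.0, 0.02]]
```

>>> {"api": "servo_tool", "payload": {
  "rotation": [
    [0.003,-0.005,0],
    [0.003,-0.005,0],
    [0,0,0],
    [0,0,0]
  ],
  "travel": [
    [-0.006,0.001,0.02],
    [-0.006,0.001,0.02],
    [0,0,0.002],
    [0,0,0]
  ],
  "fingers": [0.6,0.6,0.6,0.6]
}}

```text
time: 3.58
tcp_pos: [633.5, 28.8, 141.6]
tool_rot: [[1.0, 0.021, -0.001], [0.021, -1.0, 0.001], [-0.001, -0.001, -1.0]]
ft_force: [0.6, 0.2, 0.2]
opening: 53.1
```

```bash
python3 - <<'E'
from h import *
from station import robot
st=robot.state(); print(st["tcp_pos"],st["tool_rot"].round(3),st["opening"])
p=robot.snapshot("side");cv2.imwrite("pics/s1.png",cv2.resize(p["pixels"][120:320,120:380],None,fx=3,fy=3))
plan(st["tcp_pos"],st["tool_rot"],[((633,29,97),down(.02))])
E
```

```text
[633.47487511  28.82341626 141.59648516] [[ 1.     0.021 -0.001]
 [ 0.021 -1.     0.001]
 [-0.001 -0.001 -1.   ]] 53.13780282942028
rot [[-0.001, 0.001, 0.001], [-0.001, 0.001, 0.001]]
trv [[-0.0002, -0.0001, 0.0223], [-0.0002, -0.0001, 0.0223]]
```

View pics/s1.png

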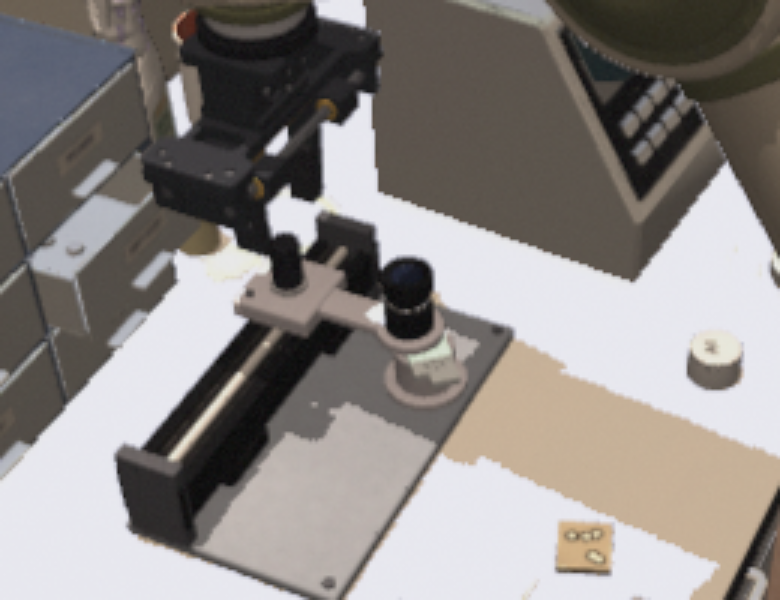

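```bash
python3 - <<'E'
from h import *
t=ld("top0");s=ld("side0")
for z in (80,150,200,250): print(z,onz(t,(282,102),z).round(),onz(t,(215,104),z).round(),onz(t,(135,70),z).round(),onz(t,(152,104),z).round())
# drawer near-right corner top in side: s1 (180,200)->120+60,120+67
print(tri(s,(186,175),t,(281,97)))
E
```

```text
80 [734. -12.  80.] [733. 133.  80.] [813. 308.  80.] [736. 270.  80.]
150 [712. -13. 150.] [710. 123. 150.] [785. 287. 150.] [713. 251. 150.]
200 [696. -14. 200.] [694. 116. 200.] [766. 272. 200.] [697. 238. 200.]
250 [680. -15. 250.] [678. 108. 250.] [746. 256. 250.] [681. 224. 250.]
(array([729.2, -10.6, 130.1]), array([0.2, 0.2]))
```

>>> {"api": "servo_tool", "payload": {
  "rotation": [
    [0,0,0],
    [0,0,0],
    [0,0,0],
    [0,0,0],
    [0,0,0],
    [0,0,0]
  ],
  "travel": [
    [0,0,0.022],
    [0,0,0.022],
    [0,0,0],
    [0,0,0],
    [0,0,0],
    [0,0,0]
  ],
  "fingers": [0.6,0.6,0.4,0.2,0.1,0.1],
  "grip_force": 8
}}

```text
time: 4.13
tcp_pos: [637.3, 28.9, 107.1]
tool_rot: [[1.0, 0.022, 0.013], [0.022, -1.0, -0.001], [0.013, 0.001, -1.0]]
ft_force: [0.2, 0.2, -0.3]
opening: 28.3
```

>>> {"api": "servo_tool", "payload": {
  "rotation": [
    [0,-0.013,0],
    [0,0,0],
    [0,0,0],
    [0,0,0],
    [0,0,0]
  ],
  "travel": [
    [-0.004,0,0.009],
    [0,0,0],
    [0,0,0],
    [0,0,0],
    [0,0,0]
  ],
  "fingers": [0.33,0.2,0.1,0.1,0.1],
  "grip_force": 8
}}

```text
time: 4.55
tcp_pos: [634.3, 28.9, 100.6]
tool_rot: [[1.0, 0.022, 0.004], [0.022, -1.0, -0.002], [0.004, 0.002, -1.0]]
ft_force: [-0.4, 0.7, -1.7]
opening: 21.9
```

>>> {"api": "servo_tool", "payload": {
  "rotation": [
    [0,0,0],
    [0,0,0],
    [0,0,0],
    [0,0,0],
    [0,0,0],
    [0,0,0]
  ],
  "travel": [
    [0,-0.015,0],
    [0,-0.02,0],
    [0,-0.02,0],
    [0,-0.02,0],
    [0,-0.015,0],
    [0,0,0]
  ],
  "fingers": [0.1,0.1,0.1,0.1,0.1,0.1]
}}

```text
time: 5.05
tcp_pos: [631.0, 118.7, 100.6]
tool_rot: [[1.0, 0.019, -0.001], [0.019, -1.0, -0.007], [-0.001, 0.007, -1.0]]
ft_force: [1.2, 2.3, -1.1]
opening: 21.9
```

>>> {"api": "servo_tool", "payload": {
  "rotation": [
    [0,0,0],
    [0,0,0],
    [0,0,0],
    [0,0,0],
    [0,0,0]
  ],
  "travel": [
    [0,-0.012,0],
    [0,-0.008,0],
    [0,-0.006,0],
    [0,-0.004,0],
    [0,0,0]
  ],
  "fingers": [0.1,0.1,0.1,0.1,0.1]
}}

```text
time: 5.47
tcp_pos: [629.9, 148.5, 100.5]
tool_rot: [[1.0, 0.017, -0.004], [0.017, -1.0, -0.009], [-0.004, 0.009, -1.0]]
ft_force: [-1.6, 2.1, 1.3]
opening: 21.8
```

>>> {"api": "servo_tool", "payload": {
  "rotation": [
    [0,0,0],
    [0,0,0],
    [0,0,0],
    [0,0,0]
  ],
  "travel": [
    [0,-0.003,0],
    [0,-0.003,0],
    [0,-0.003,0],
    [0,0,0]
  ],
  "fingers": [0.1,0.1,0.1,0.1]
}}

```text
time: 5.8
tcp_pos: [629.9, 151.6, 100.3]
tool_rot: [[1.0, 0.015, -0.006], [0.015, -1.0, -0.019], [-0.007, 0.019, -1.0]]
ft_force: [-2.1, 2.8, 1.7]
opening: 21.7
```

>>> {"api": "servo_tool", "payload": {
  "rotation": [
    [0,0,0],
    [0,0,0],
    [0,0,0]
  ],
  "travel": [
    [0,-0.005,0],
    [0,-0.005,0],
    [0,0,0]
  ],
  "fingers": [0.1,0.1,0.1]
}}

```text
time: 6.05
tcp_pos: [629.9, 153.7, 100.1]
tool_rot: [[1.0, 0.012, -0.01], [0.011, -0.999, -0.033], [-0.01, 0.033, -0.999]]
ft_force: [-2.9, -15.4, 2.7]
opening: 24.9
```

```bash
python3 - <<'E'
from h import *
from station import robot
st=robot.state(); print(st["tcp_pos"],st["ft_force"])
for n in("side","top"):
    p=robot.snapshot(n); pickle.dump(p,open(n+"1.pkl","wb"))
    x,y=(110,150) if n=="side" else (150,90)
    cv2.imwrite(f"pics/{n}2.png",cv2.resize(p["pixels"][y:y+150,x:x+200],None,fx=4,fy=4,interpolation=2))
E
```

```text
[629.87732181 153.70110147 100.07158816] [ -2.86384909 -15.43116683   2.6855853 ]
```

View pics/side2.png

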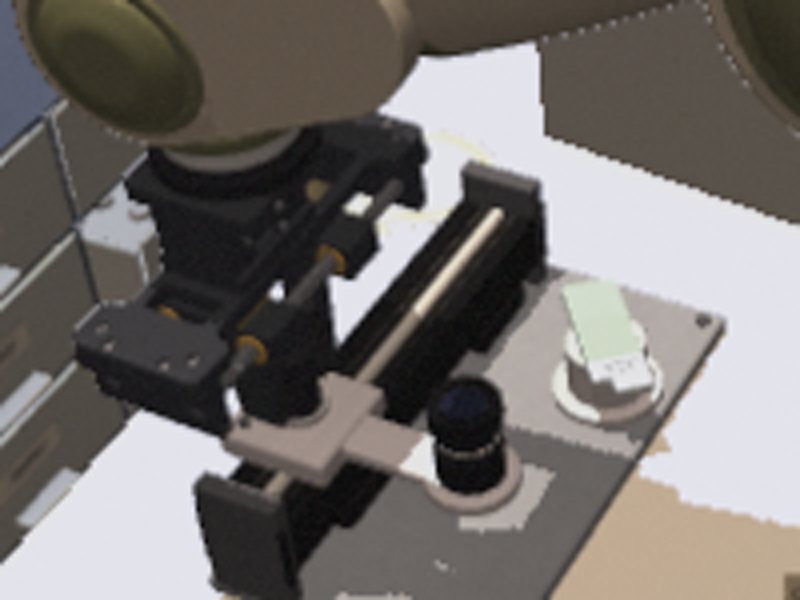

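View pics/top2.png

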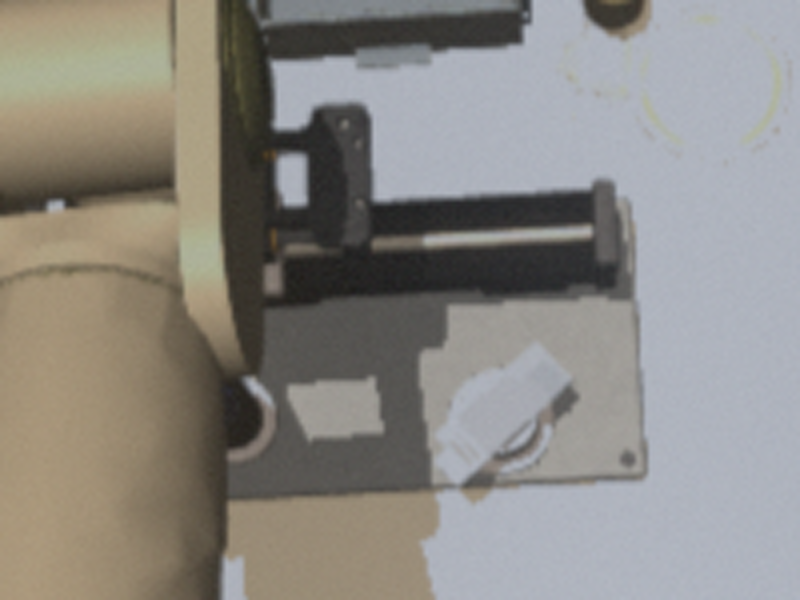

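```bash
python3 - <<'E'
from h import *
s=ld("side1");t=ld("top1")
f=lambda X:((proj(s,X)-[110,150])*4).round()
yaw=.03; c=np.array([632.,149.7]) # knob
ex=np.array([np.cos(yaw),np.sin(yaw)]);ey=np.array([-np.sin(yaw),np.cos(yaw)])
for K in (149.7,152):
  for a,b,z in[(-30,30,86),(30,30,86),(-30,30,70),(-23,30,84),(23,30,84),(-23,42,84),(23,42,84)]:
    q=np.array([630,K])+a*ex+b*ey; print(K,(a,b,z),f([*q,z]))
E
```

```text
149.7 (-30, 30, 86) [318. 463.]
149.7 (30, 30, 86) [213. 425.]
149.7 (-30, 30, 70) [322. 485.]
149.7 (-23, 30, 84) [306. 461.]
149.7 (23, 30, 84) [226. 432.]
149.7 (-23, 42, 84) [292. 478.]
149.7 (23, 42, 84) [212. 449.]
152 (-30, 30, 86) [315. 466.]
152 (30, 30, 86) [210. 428.]
152 (-30, 30, 70) [319. 489.]
152 (-23, 30, 84) [303. 464.]
152 (23, 30, 84) [223. 435.]
152 (-23, 42, 84) [290. 481.]
152 (23, 42, 84) [209. 452.]
```

>>> {"api": "servo_tool", "payload": {
  "rotation": [
    [0,0,0],
    [0,0,0],
    [0,0,0],
    [0,0,0],
    [0,0,0],
    [0,0,0],
    [0,0,0],
    [0,0,0],
    [0,0,0],
    [0,0,0]
  ],
  "travel": [
    [0,0,0],
    [0,0,0],
    [0,0,0],
    [0,0,0],
    [0,0,-0.01],
    [0,0,-0.02],
    [0,0,-0.03],
    [0,0,-0.03],
    [0,0,-0.03],
    [0,0,0]
  ],
  "fingers": [0.3,0.5,0.6,0.6,0.6,0.6,0.6,0.6,0.6,0.6]
}}

```text
time: 6.98
tcp_pos: [631.1, 158.0, 227.2]
tool_rot: [[1.0, 0.011, -0.01], [0.01, -0.999, -0.031], [-0.01, 0.03, -0.999]]
ft_force: [-0.3, -0.1, 0.4]
opening: 52.7
```

```bash
python3 - <<'E'
from h import *
from station import robot
st=robot.state()
plan(st["tcp_pos"],st["tool_rot"],[((430,60,300),down(.02))])
E
```

```text
rot [[0.004, 0.001, -0.001], [0.004, 0.001, -0.001], [0.004, 0.001, -0.001], [0.004, 0.001, -0.001], [0.004, 0.001, -0.001], [0.004, 0.001, -0.001], [0.004, 0.001, -0.001]]
trv [[-0.029, 0.014, -0.0097], [-0.029, 0.0139, -0.0098], [-0.029, 0.0138, -0.0099], [-0.029, 0.0138, -0.01], [-0.029, 0.0137, -0.0101], [-0.029, 0.0136, -0.0102], [-0.029, 0.0135, -0.0103]]
```

>>> {"api": "servo_tool", "payload": {
  "rotation": [
    [0.004,0,0],
    [0.004,0,0],
    [0.004,0,0],
    [0.004,0,0],
    [0.004,0,0],
    [0.004,0,0],
    [0.004,0,0]
  ],
  "travel": [
    [-0.03,0.006,-0.0098],
    [-0.03,0.006,-0.0098],
    [-0.03,0.006,-0.01],
    [-0.03,0.006,-0.01],
    [-0.03,0.006,-0.01],
    [-0.03,0.006,-0.01],
    [-0.03,0.006,-0.01]
  ],
  "fingers": [0.6,0.6,0.6,0.6,0.6,0.6,0.6]
}}

```text
time: 7.57
tcp_pos: [415.9, 115.8, 300.5]
tool_rot: [[1.0, 0.013, -0.009], [0.013, -1.0, 0.0], [-0.009, -0.001, -1.0]]
ft_force: [-0.1, -0.5, 1.0]
opening: 52.4
```

```bash
python3 - <<'E'
from h import *
from station import robot
st=robot.state(); print(st["tcp_pos"],st["qpos"])
for n in("side","top"):
    p=robot.snapshot(n); 
    for k in ("pedestal_top","carriage_knob","plate","frosted_end","clear_end"):
        print(n,k,[(r["uv"],round(r["confidence"],2)) for r in robot.mark_of(k,p)[:4]])
    r=robot.silhouettes("plate",p); 
    p["sil"]=[(q["pixels"],q["uv"],q["confidence"]) for q in r]; print([(q["uv"],q["confidence"],q["pixels"].sum()) for q in r])
    pickle.dump(p,open(n+"2.pkl","wb"))
    x,y=(180,190) if n=="side" else (220,150)
    cv2.imwrite(f"pics/{n}3.png",cv2.resize(p["pixels"][y:y+75,x:x+100],None,fx=8,fy=8,interpolation=2))
    cv2.imwrite(f"pics/{n}3f.png",p["pixels"])
E
```

```text
[415.86998229 115.75574498 300.48906993] [-1.55612347e-03  6.62902639e-02  1.63626252e+00  4.17649036e-04
  1.44838037e+00  1.55583299e+00]
side pedestal_top [([260.6, 234.7], 0.65)]
side carriage_knob [([183.2, 243.9], 0.74), ([228.7, 264.3], 0.39)]
side plate [([263.5, 235.1], 0.83), ([274.2, 339.8], 0.69)]
side frosted_end [([264.1, 240.1], 0.79), ([291.0, 329.9], 0.58)]
side clear_end [([258.7, 342.2], 0.91), ([257.9, 225.3], 0.87)]
[([262.6, 233.3], 0.65, np.int64(418)), ([274.3, 338.3], 0.57, np.int64(619))]
top pedestal_top [([284.3, 181.7], 0.38)]
top carriage_knob [([202.3, 148.0], 0.98)]
top plate [([274.9, 191.9], 0.95)]
top frosted_end [([262.2, 204.4], 0.66)]
top clear_end [([281.5, 185.1], 0.83)]
[]
```

View pics/side3.png

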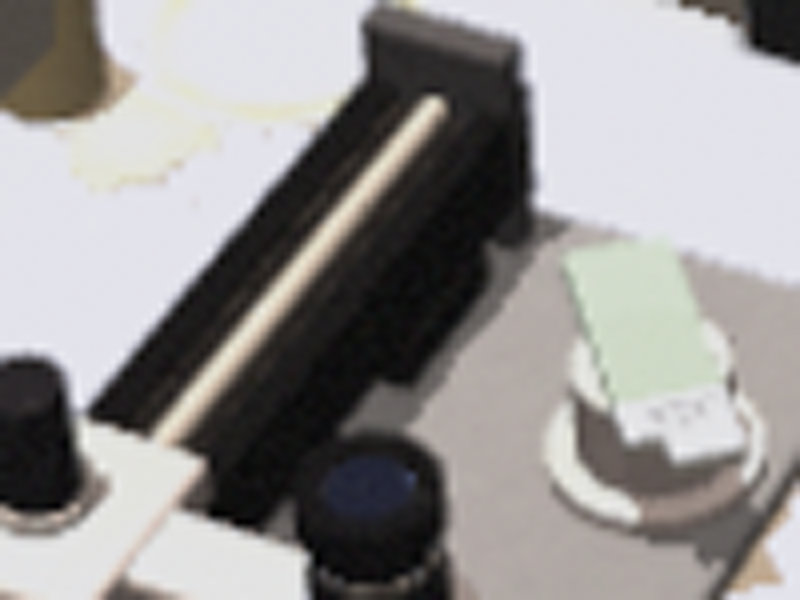

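View pics/top3.png

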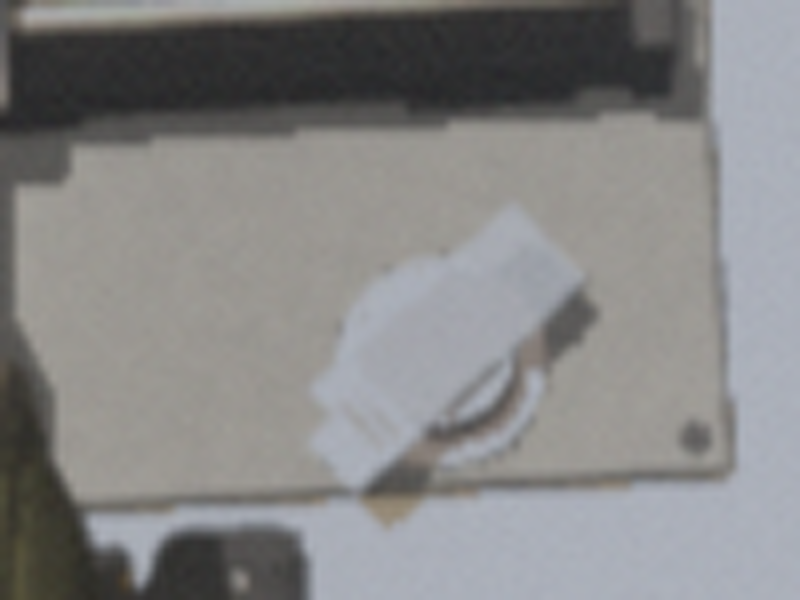

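View pics/side3f.png

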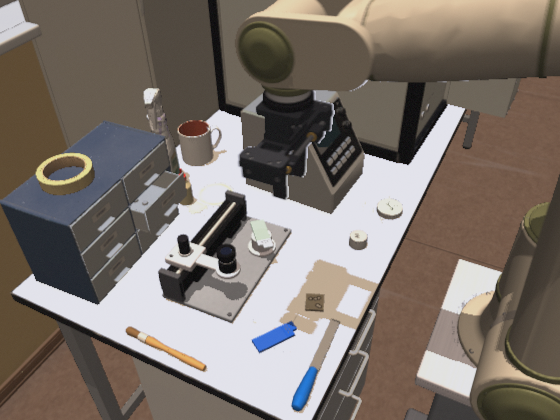

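```bash
python3 - <<'E'
from h import *
from scipy.optimize import least_squares
s,t=ld("side2"),ld("top2")
C={'a':(-43,15),'b':(-43,-15),'c':(43,15),'d':(33,-15),'e':(33,-5),'f':(43,-5)}
T={'a':(583,280),'b':(512,203),'c':(360,490),'d':(310,390),'e':(335,410),'f':(312,443)}
S={'a':(672,240),'b':(563,262),'c':(742,450),'d':(622,440),'e':(660,435),'f':(675,462)}
def res(v,free=True):
    x,y,z,yaw=v; r=[]
    for k,(a,b) in C.items():
        P=[x+a*np.cos(yaw)-b*np.sin(yaw),y+a*np.sin(yaw)+b*np.cos(yaw),z]
        r+=list(proj(t,P)-np.array(T[k])/8-[220,150]); r+=list(proj(s,P)-np.array(S[k])/8-[180,190])
    return np.array(r)
o=least_squares(res,[535,3,54,2.2]);print(o.x,np.abs(o.fun).mean(),o.fun.reshape(6,4).round(1))
x,y,z,w=o.x; print("clear grip",x-30*np.cos(w),y-30*np.sin(w),"yaw deg",np.degrees(w))
print("knob",tri(s,(183.2,243.9),t,(202.3,148)),onz(t,(202.3,148),108))
u=t["pixels"][120:220,150:320];cv2.imwrite("pics/t4.png",cv2.resize(u,None,fx=4.6,fy=4.6,interpolation=2))
E
```

```text
[538.50120998   7.74408979  49.91642925   2.30244387] 0.44047329963961107 [[ 1.   0.4 -0.9 -0.5]
 [ 0.5  0.1 -0.7 -0.8]
 [-0.1  0.9  0.1 -0.1]
 [ 0.2  0.2 -0.2  0.6]
 [ 0.2  1.1 -0.2  0.3]
 [-0.3  0.1 -1.   0.2]]
clear grip 558.5441030604203 -14.578151070838157 yaw deg 131.92031628646538
knob (array([627.7, 154.7, 110.9]), array([0.7, 0.7])) [629.71327443 155.88274508 108.        ]
```

View pics/t4.png

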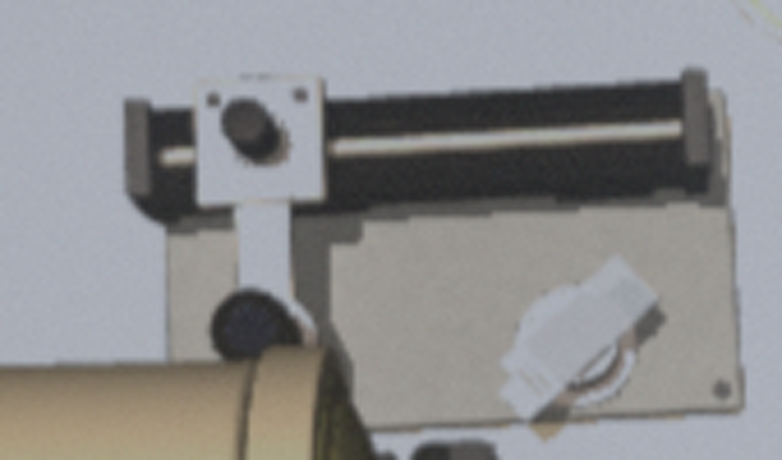

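```bash
python3 - <<'E'
from h import *
from station import robot
st=robot.state()
plan(st["tcp_pos"],st["tool_rot"],[((630,154,180),down(.03)),((630,154,98),None)])
E
```

```text
rot [[-0.0, 0.001, -0.002], [-0.0, 0.001, -0.002], [-0.0, 0.001, -0.002], [-0.0, 0.001, -0.002], [-0.0, 0.001, -0.002], [-0.0, 0.001, -0.002], [-0.0, 0.001, -0.002], [-0.0, 0.001, -0.002], [0.0, 0.0, 0.0], [0.0, 0.0, 0.0]]
trv [[0.0268, -0.0044, 0.0147], [0.0267, -0.0044, 0.0147], [0.0267, -0.0043, 0.0147], [0.0267, -0.0043, 0.0148], [0.0267, -0.0042, 0.0148], [0.0267, -0.0042, 0.0148], [0.0267, -0.0041, 0.0149], [0.0267, -0.004, 0.0149], [0.0, 0.0, 0.0273], [0.0, 0.0, 0.0273]]
rot [[0.0, 0.0, 0.0]]
trv [[0.0, 0.0, 0.0273]]
```

>>> {"api": "servo_tool", "payload": {
  "rotation": [
    [0,0.001,-0.002],
    [0,0.001,-0.002],
    [0,0.001,-0.002],
    [0,0.001,-0.002],
    [0,0.001,-0.002],
    [0,0.001,-0.002],
    [0,0.001,-0.002],
    [0,0.001,-0.002],
    [0,0,0]
  ],
  "travel": [
    [0.0267,-0.0044,0.0147],
    [0.0267,-0.0044,0.0147],
    [0.0267,-0.0043,0.0147],
    [0.0267,-0.0043,0.0148],
    [0.0267,-0.0042,0.0148],
    [0.0267,-0.0042,0.0148],
    [0.0267,-0.0041,0.0148],
    [0.022,-0.004,0.012],
    [0,0,0]
  ],
  "fingers": [0.6,0.6,0.6,0.6,0.6,0.6,0.6,0.6,0.6]
}}

```text
time: 9.02
tcp_pos: [635.2, 155.9, 177.0]
tool_rot: [[1.0, 0.029, 0.001], [0.029, -1.0, -0.0], [0.001, 0.0, -1.0]]
ft_force: [-0.4, 0.1, -0.8]
opening: 52.8
```

>>> {"api": "servo_tool", "payload": {
  "rotation": [
    [0,0,0],
    [0,0,0],
    [0,0,0],
    [0,0,0],
    [0,0,0],
    [0,0,0],
    [0,0,0]
  ],
  "travel": [
    [-0.005,0.001,0.026],
    [-0.001,0,0.026],
    [0,0,0.02],
    [0,0,0],
    [0,0,0],
    [0,0,0],
    [0,0,0]
  ],
  "fingers": [0.6,0.6,0.6,0.4,0.2,0.1,0.1],
  "grip_force": 30
}}

```text
time: 9.6
tcp_pos: [629.4, 154.7, 105.4]
tool_rot: [[1.0, 0.03, 0.003], [0.03, -1.0, -0.0], [0.003, 0.0, -1.0]]
ft_force: [-0.1, -0.5, -1.0]
opening: 28.3
```

>>> {"api": "servo_tool", "payload": {
  "rotation": [
    [0,0,0],
    [0,0,0],
    [0,0,0],
    [0,0,0]
  ],
  "travel": [
    [0,0,0.002],
    [0,0,0],
    [0,0,0],
    [0,0,0]
  ],
  "fingers": [0.1,0.1,0.1,0.1]
}}

```text
time: 9.93
tcp_pos: [629.6, 151.6, 105.6]
tool_rot: [[1.0, 0.029, 0.005], [0.029, -1.0, -0.005], [0.004, 0.006, -1.0]]
ft_force: [1.6, -0.9, -6.0]
opening: 21.2
```

>>> {"api": "servo_tool", "payload": {
  "rotation": [
    [0,0,0],
    [0,0,0],
    [0,0,0],
    [0,0,0]
  ],
  "travel": [
    [0,-0.004,0],
    [0,-0.004,0],
    [0,-0.004,0],
    [0,0,0]
  ],
  "fingers": [0.1,0.1,0.1,0.1]
}}

```text
time: 10.27
tcp_pos: [629.6, 151.3, 105.6]
tool_rot: [[1.0, 0.026, 0.0], [0.026, -0.999, -0.028], [-0.001, 0.028, -1.0]]
ft_force: [0.2, 2.5, -7.7]
opening: 20.9
```

>>> {"api": "servo_tool", "payload": {
  "rotation": [
    [0,0,0],
    [0,0,0],
    [0,0,0],
    [0,0,0],
    [0,0,0],
    [0,0,0],
    [0,0,0],
    [0,0,0]
  ],
  "travel": [
    [0,0,0],
    [0,0,0],
    [0,0,0],
    [0,0,0],
    [0,0,-0.015],
    [0,0,-0.03],
    [0,0,-0.03],
    [0,0,-0.02]
  ],
  "fingers": [0.3,0.5,0.6,0.6,0.6,0.6,0.6,0.6]
}}

```text
time: 10.93
tcp_pos: [628.6, 156.4, 203.9]
tool_rot: [[1.0, 0.028, -0.002], [0.028, -0.999, -0.026], [-0.002, 0.026, -1.0]]
ft_force: [0.3, 1.3, 1.0]
opening: 52.7
```

```bash
python3 - <<'E'
from h import *
from station import robot
from scipy.optimize import least_squares
s,t=ld("side2"),ld("top2")
print("ring centre",onz(t,(220+444/8,150+360/8),18))
# side: ring in side crop outer: left (545,455) right(765,450) 
C={'a':(-43,15),'b':(-43,-15),'c':(43,15),'d':(33,-15),'e':(33,-5),'f':(43,-5)}
T={'a':(583,280),'b':(512,203),'c':(360,490),'d':(310,390),'e':(335,410),'f':(312,443)}
S={'a':(672,240),'b':(563,262),'c':(742,450),'d':(622,440),'e':(660,435),'f':(675,462)}
def res(v,P_,U,o):
    x,y,w=v; r=[]
    for k,(a,b) in C.items():
        P=[x+a*np.cos(w)-b*np.sin(w),y+a*np.sin(w)+b*np.cos(w),54]
        r+=list(proj(P_,P)-np.array(U[k])/8-o)
    return np.array(r)
for q in((t,T,[220,150]),(s,S,[180,190])):
    o=least_squares(res,[535,3,2.3],args=q);print(o.x,np.degrees(o.x[2]),np.abs(o.fun).mean())
st=robot.state(); print(st["tcp_pos"],st["qpos"],st["opening"])
def crop(p,x,y,w,h,f,n): cv2.imwrite(n,cv2.resize(p["pixels"][y:y+h,x:x+w],None,fx=f,fy=f,interpolation=cv2.INTER_CUBIC))
crop(s,235,205,50,50,12,"pics/s5.png"); crop(t,250,165,50,50,12,"pics/t5.png")
a=cv2.imread("pics/s5.png");b=cv2.imread("pics/t5.png");cv2.imwrite("pics/st5.png",cv2.resize(np.hstack([a,b]),(800,400)))
E
```

```text
ring centre [540.07412284   7.10453478  18.        ]
[539.02768402   8.11995344   2.31186052] 132.45985069032403 0.34949698267625234
[535.26928693  10.96976526   2.29155906] 131.2966624032185 0.37757601588807904
[628.57912397 156.39646791 203.88114117] [ 0.07332025  0.61844438  1.12637302 -0.02607973  1.40029076  1.62023033] 52.74626729100345
```

View pics/st5.png

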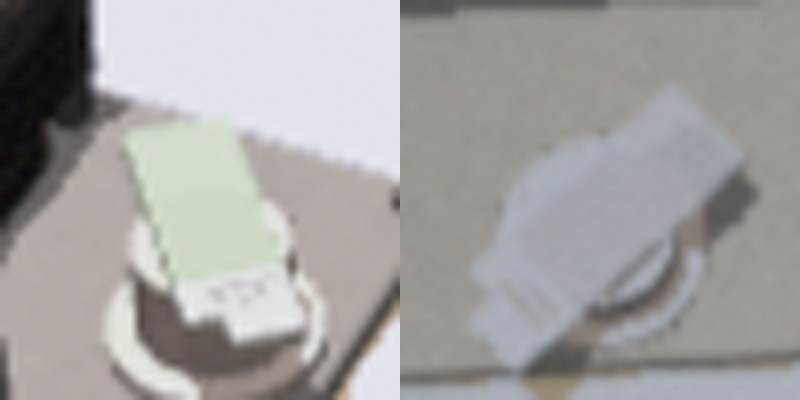

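```bash
python3 - <<'E'
from h import *
from station import robot
st=robot.state()
plan(st["tcp_pos"],st["tool_rot"],[((540,80,210),down(.03)),((559.5,-14.8,150),down(1.16)),((559.5,-14.8,150),down(2.304))],step=38,ang=.118)
E
```

```text
rot [[0.006, 0.001, -0.0], [0.006, 0.001, -0.0], [0.006, 0.001, -0.0], [0.006, 0.001, -0.0], [0.0, 0.0, -0.113], [0.0, 0.0, -0.113], [0.0, 0.0, -0.113], [0.0, 0.0, -0.113], [0.0, 0.0, -0.113], [0.0, 0.0, -0.113]]
trv [[-0.0227, 0.0185, -0.001], [-0.0227, 0.0185, -0.0011], [-0.0227, 0.0185, -0.0013], [-0.0227, 0.0184, -0.0014], [0.0017, 0.0095, 0.006], [0.0006, 0.0097, 0.006], [-0.0005, 0.0097, 0.006], [-0.0016, 0.0095, 0.006], [-0.0027, 0.0093, 0.006], [-0.0037, 0.0089, 0.006]]
rot [[0.0, 0.0, -0.113], [0.0, 0.0, -0.113], [0.0, 0.0, -0.113], [0.0, 0.0, -0.113], [0.0, 0.0, -0.114], [0.0, 0.0, -0.114], [0.0, 0.0, -0.114], [0.0, 0.0, -0.114], [0.0, 0.0, -0.114], [0.0, 0.0, -0.114]]
trv [[-0.0047, 0.0085, 0.006], [-0.0056, 0.0079, 0.006], [-0.0065, 0.0072, 0.006], [-0.0072, 0.0064, 0.006], [0.0, 0.0, 0.0], [0.0, 0.0, 0.0], [0.0, 0.0, 0.0], [0.0, 0.0, 0.0], [0.0, 0.0, 0.0], [0.0, 0.0, 0.0]]
rot [[0.0, 0.0, -0.114], [0.0, 0.0, -0.114], [0.0, 0.0, -0.114], [0.0, 0.0, -0.114]]
trv [[0.0, 0.0, 0.0], [0.0, 0.0, 0.0], [0.0, 0.0, 0.0], [0.0, 0.0, 0.0]]
```

>>> {"api": "servo_tool", "payload": {
  "rotation": [
    [0.006,0,0],
    [0.006,0,0],
    [0.006,0,0],
    [0.006,0,0],
    [0,0,-0.113],
    [0,0,-0.113],
    [0,0,-0.113],
    [0,0,-0.113],
    [0,0,-0.113],
    [0,0,-0.113]
  ],
  "travel": [
    [-0.0227,0.0185,-0.001],
    [-0.0227,0.0185,-0.001],
    [-0.0227,0.0185,-0.001],
    [-0.0227,0.0185,-0.001],
    [0.0017,0.0095,0.006],
    [0.0006,0.0097,0.006],
    [-0.0005,0.0097,0.006],
    [-0.0016,0.0095,0.006],
    [-0.0027,0.0093,0.006],
    [-0.0037,0.0089,0.006]
  ],
  "fingers": [0.53,0.53,0.53,0.53,0.53,0.53,0.53,0.53,0.53,0.53]
}}

```text
time: 11.77
tcp_pos: [552.6, 23.2, 185.4]
tool_rot: [[0.736, 0.676, 0.026], [0.676, -0.737, 0.001], [0.019, 0.017, -1.0]]
ft_force: [0.4, 0.3, 0.0]
opening: 46.6
```

>>> {"api": "servo_tool", "payload": {
  "rotation": [
    [0,0,-0.113],
    [0,0,-0.113],
    [0,0,-0.113],
    [0,0,-0.113],
    [0,0,-0.114],
    [0,0,-0.114],
    [0,0,-0.114],
    [0,0,-0.114],
    [0,0,-0.114],
    [0,0,-0.114]
  ],
  "travel": [
    [-0.0047,0.0085,0.006],
    [-0.0056,0.0079,0.006],
    [-0.0065,0.0072,0.006],
    [-0.0072,0.0064,0.004],
    [0,0,0],
    [0,0,0],
    [0,0,0],
    [0,0,0],
    [0,0,0],
    [0,0,0]
  ],
  "fingers": [0.53,0.53,0.53,0.53,0.53,0.53,0.53,0.53,0.53,0.53]
}}

```text
time: 12.6
tcp_pos: [565.2, -15.5, 166.5]
tool_rot: [[-0.361, 0.932, 0.034], [0.933, 0.361, 0.0], [-0.012, 0.032, -0.999]]
ft_force: [-0.3, 1.1, 0.4]
opening: 46.4
```

```bash
python3 - <<'E'
from h import *
from station import robot
st=robot.state(); R=st["tool_rot"]; print(st["tcp_pos"],R.round(3),np.arctan2(R[1,0],R[0,0]),st["qpos"])
plan(st["tcp_pos"],R,[((559.5,-14.8,130),down(2.304))],step=38,ang=.118)
E
```

```text
[565.19878445 -15.49923237 166.48548168] [[-0.361  0.932  0.034]
 [ 0.933  0.361  0.   ]
 [-0.012  0.032 -0.999]] 1.9400101951388393 [-0.23838026  0.44656772  1.50222251  0.00923848  1.15940278 -0.61134276]
rot [[0.007, 0.004, -0.091], [0.007, 0.004, -0.091], [0.007, 0.004, -0.091], [0.007, 0.004, -0.091]]
trv [[0.0008, -0.0016, 0.0091], [0.0009, -0.0014, 0.0091], [0.001, -0.0013, 0.0091], [0.001, -0.0011, 0.0091]]
```

>>> {"api": "servo_tool", "payload": {
  "rotation": [
    [0.007,0.004,-0.1],
    [0.007,0.004,-0.1],
    [0.007,0.004,-0.1],
    [0.007,0.004,-0.09],
    [0,0,0]
  ],
  "travel": [
    [0.001,-0.0016,0.015],
    [0.001,-0.0014,0.015],
    [0.001,-0.0013,0.015],
    [0.001,-0.001,0.015],
    [0,0,0]
  ],
  "fingers": [0.53,0.53,0.53,0.53,0.53]
}}

```text
time: 13.02
tcp_pos: [562.0, -13.3, 108.0]
tool_rot: [[-0.708, 0.706, 0.01], [0.706, 0.708, -0.003], [-0.009, 0.005, -1.0]]
ft_force: [-0.6, -0.0, 0.2]
opening: 47.1
```

```bash
python3 - <<'E'
from h import *
from station import robot
st=robot.state(); R=st["tool_rot"]; print(st["tcp_pos"],R.round(3),np.arctan2(R[1,0],R[0,0]),st["qpos"])
plan(st["tcp_pos"],R,[((559.5,-14.8,70),down(2.304))],step=38,ang=.118)
for n in("side","top"):
    p=robot.snapshot(n); cv2.imwrite(f"pics/{n}6.png",cv2.resize(p["pixels"][130:280,170:370],None,fx=4,fy=4,interpolation=2))
E
```

```text
[562.00721943 -13.31405261 108.01280619] [[-0.708  0.706  0.01 ]
 [ 0.706  0.708 -0.003]
 [-0.009  0.005 -1.   ]] 2.357979667036839 [-2.31883586e-01  5.20469480e-01  1.55461246e+00 -4.73716564e-04
  1.05606002e+00 -1.01885924e+00]
rot [[0.003, 0.004, 0.027], [0.003, 0.004, 0.027]]
trv [[0.0005, -0.0015, 0.019], [0.0004, -0.0015, 0.019]]
```

View pics/side6.png

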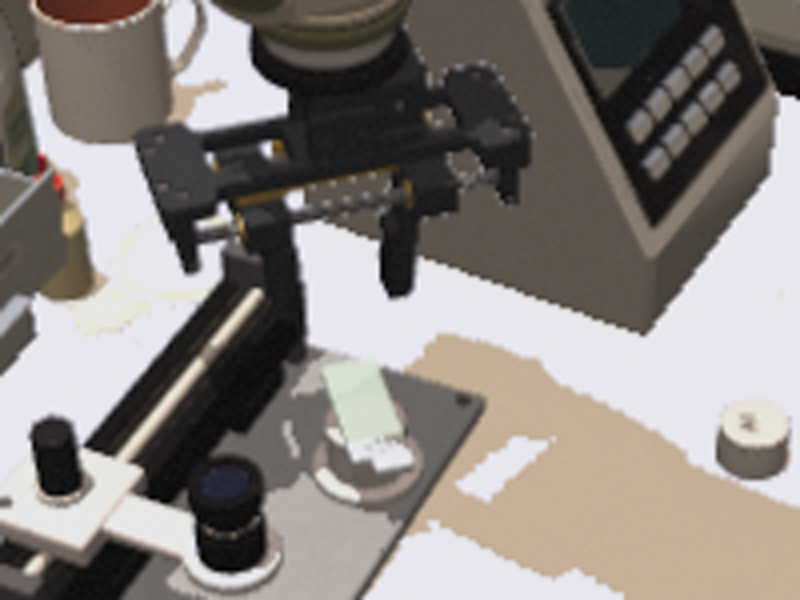

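>>> {"api": "servo_tool", "payload": {
  "rotation": [
    [0.003,0.004,0.03],
    [0.003,0.004,0.03],
    [0,0,0]
  ],
  "travel": [
    [0.0005,-0.0017,0.018],
    [0.0005,-0.0017,0.018],
    [0,0,0]
  ],
  "fingers": [0.53,0.53,0.53]
}}

```text
time: 13.37
tcp_pos: [563.2, -15.5, 78.4]
tool_rot: [[-0.652, 0.758, 0.013], [0.758, 0.652, -0.003], [-0.011, 0.008, -1.0]]
ft_force: [-0.8, 0.0, 0.1]
opening: 46.8
```

```bash
python3 - <<'E'
from h import *
from station import robot
st=robot.state(); R=st["tool_rot"]; print(st["tcp_pos"],R.round(3),np.arctan2(R[1,0],R[0,0]))
plan(st["tcp_pos"],R,[((559.5,-14.8,34),down(2.304))],step=18,ang=.118)
p=robot.snapshot("side"); cv2.imwrite(f"pics/s7.png",cv2.resize(p["pixels"][180:255,210:310],None,fx=8,fy=8,interpolation=2))
E
```

```text
[563.18651338 -15.53020894  78.4214274 ] [[-0.652  0.758  0.013]
 [ 0.758  0.652 -0.003]
 [-0.011  0.008 -1.   ]] 2.2811735235951907
rot [[0.003, 0.004, -0.008], [0.003, 0.004, -0.008], [0.003, 0.004, -0.008]]
trv [[0.0012, -0.0009, 0.0148], [0.0011, -0.0008, 0.0148], [0.0011, -0.0008, 0.0148]]
```

View pics/s7.png

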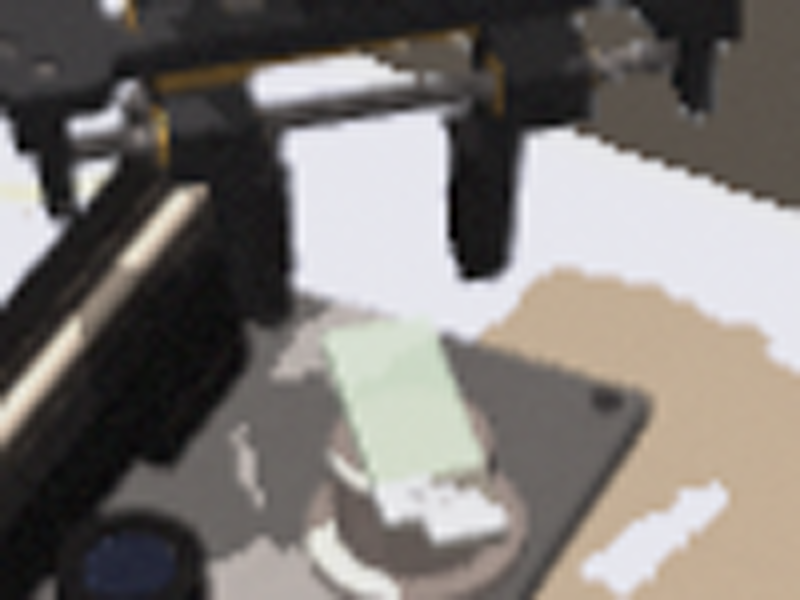

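>>> {"api": "servo_tool", "payload": {
  "rotation": [
    [0.003,0.004,-0.008],
    [0.003,0.004,-0.008],
    [0.003,0.004,-0.008],
    [0,0,0]
  ],
  "travel": [
    [0.0016,-0.001,0.015],
    [0.0016,-0.001,0.015],
    [0.0016,-0.001,0.015],
    [0,0,0]
  ],
  "fingers": [0.53,0.53,0.53,0.53]
}}

```text
time: 13.75
tcp_pos: [563.5, -14.6, 41.7]
tool_rot: [[-0.671, 0.742, 0.013], [0.742, 0.671, -0.003], [-0.011, 0.008, -1.0]]
ft_force: [-0.1, 0.1, 0.4]
opening: 46.8
```

```bash
python3 - <<'E'
from h import *
from station import robot
st=robot.state(); R=st["tool_rot"]; print(st["tcp_pos"],R.round(3),np.arctan2(R[1,0],R[0,0]),st["ft_force"])
plan(st["tcp_pos"],R,[((559.5,-14.8,34),down(2.304))],step=18,ang=.118)
p=robot.snapshot("side"); cv2.imwrite(f"pics/s8.png",cv2.resize(p["pixels"][180:255,210:310],None,fx=8,fy=8,interpolation=2))
E
```

```text
[563.4910032  -14.64440657  41.6969367 ] [[-0.671  0.742  0.013]
 [ 0.742  0.671 -0.003]
 [-0.011  0.008 -1.   ]] 2.3060009618923463 [-0.13766151  0.06972155  0.37823654]
rot [[0.008, 0.011, 0.002]]
trv [[0.0026, -0.0031, 0.0076]]
```

View pics/s8.png

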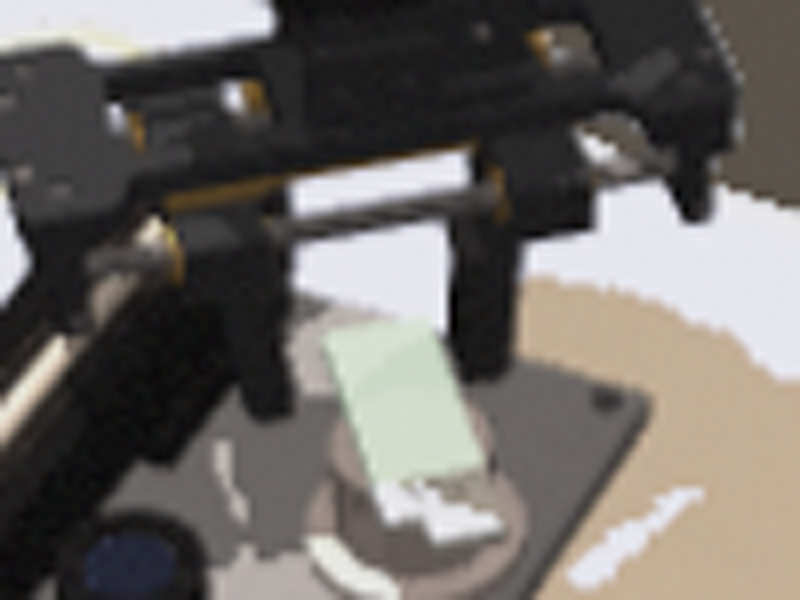

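>>> {"api": "servo_tool", "payload": {
  "rotation": [
    [0.008,0.011,0],
    [0,0,0],
    [0,0,0],
    [0,0,0],
    [0,0,0]
  ],
  "travel": [
    [0.0026,-0.0031,0.008],
    [0,0,0],
    [0,0,0],
    [0,0,0],
    [0,0,0]
  ],
  "fingers": [0.53,0.53,0.46,0.42,0.38],
  "grip_force": 20
}}

```text
time: 14.22
tcp_pos: [563.2, -15.6, 40.3]
tool_rot: [[-0.67, 0.743, 0.01], [0.743, 0.67, -0.003], [-0.009, 0.005, -1.0]]
ft_force: [0.1, 0.4, -0.3]
opening: 34.1
```

```bash
python3 - <<'E'
from h import *
from station import robot
st=robot.state(); R=st["tool_rot"]; print(st["tcp_pos"],R.round(3),np.arctan2(R[1,0],R[0,0]),st["ft_force"],st["opening"])
p=robot.snapshot("side"); cv2.imwrite(f"pics/s9.png",cv2.resize(p["pixels"][180:255,210:310],None,fx=8,fy=8,interpolation=2))
E
```

```text
[563.15587677 -15.57983286  40.31078323] [[-0.67   0.743  0.01 ]
 [ 0.743  0.67  -0.003]
 [-0.009  0.005 -1.   ]] 2.3044600659037773 [ 0.10630074  0.35736844 -0.32593909] 34.114052885962955
```

View pics/s9.png

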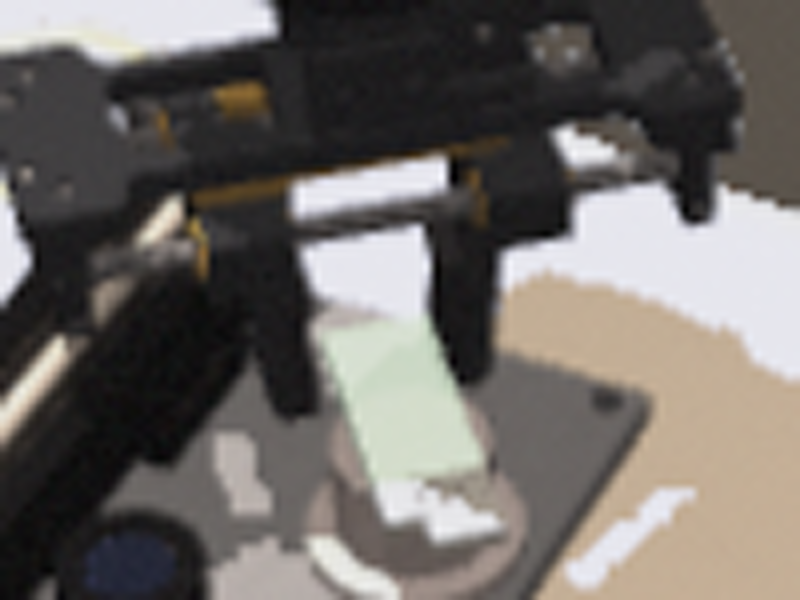

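>>> {"api": "servo_tool", "payload": {
  "rotation": [
    [0,0.006,0],
    [0,0.004,0],
    [0,0,0],
    [0,0,0]
  ],
  "travel": [
    [0.0025,-0.002,0.005],
    [0.0025,-0.002,0.005],
    [0.0025,-0.002,0.005],
    [0,0,0]
  ],
  "fingers": [0.5,0.5,0.5,0.5],
  "grip_force": 20
}}

```text
time: 14.6
tcp_pos: [552.9, -13.9, 24.1]
tool_rot: [[-0.67, 0.743, 0.003], [0.743, 0.67, 0.005], [0.002, 0.006, -1.0]]
ft_force: [-1.0, -0.2, -0.3]
opening: 43.9
```

>>> {"api": "servo_tool", "payload": {
  "rotation": [
    [0,0,0],
    [0,0,0]
  ],
  "travel": [
    [-0.002,0.001,-0.004],
    [0,0,0]
  ],
  "fingers": [0.5,0.5]
}}

```text
time: 14.77
tcp_pos: [554.6, -14.7, 27.8]
tool_rot: [[-0.67, 0.743, 0.002], [0.743, 0.67, 0.006], [0.003, 0.005, -1.0]]
ft_force: [0.6, -0.2, -0.1]
opening: 44.1
```

```bash
python3 - <<'E'
from h import *
from station import robot
st=robot.state(); R=st["tool_rot"]; print(st["tcp_pos"],R.round(3),np.arctan2(R[1,0],R[0,0]),st["ft_force"],st["opening"])
p=robot.snapshot("side"); cv2.imwrite(f"pics/s10.png",cv2.resize(p["pixels"][180:255,210:310],None,fx=8,fy=8,interpolation=2))
E
```

```text
[554.55859593 -14.67385131  27.76354858] [[-0.67   0.743  0.002]
 [ 0.743  0.67   0.006]
 [ 0.003  0.005 -1.   ]] 2.304402094375292 [ 0.55675212 -0.16181172 -0.07655951] 44.08337290919064
```

View pics/s10.png

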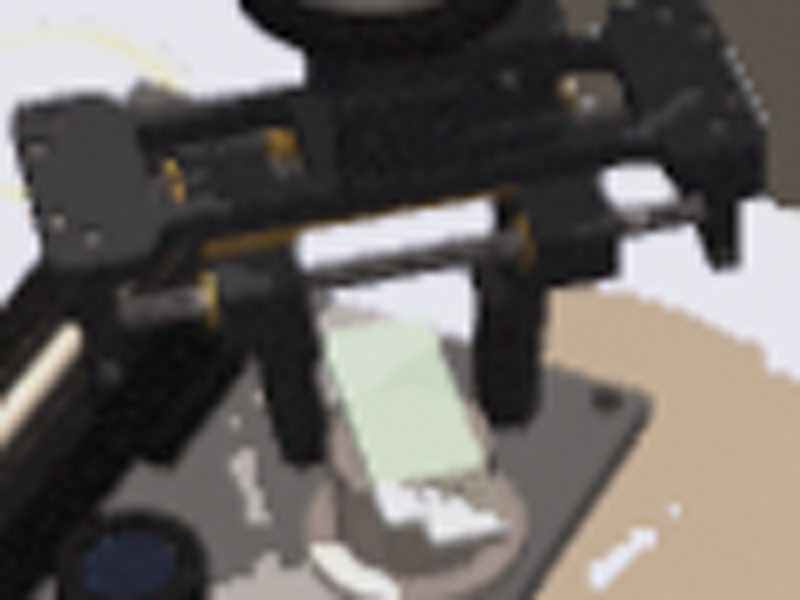

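>>> {"api": "servo_tool", "payload": {
  "rotation": [
    [0,0,0],
    [0,0,0]
  ],
  "travel": [
    [-0.0033,0.0033,-0.004],
    [0,0,0]
  ],
  "fingers": [0.5,0.5]
}}

```text
time: 14.98
tcp_pos: [559.6, -14.9, 32.1]
tool_rot: [[-0.669, 0.743, 0.002], [0.743, 0.669, 0.006], [0.003, 0.005, -1.0]]
ft_force: [0.5, 0.6, 0.4]
opening: 44.1
```

Exactly on the target; closing.

>>> {"api": "servo_tool", "payload": {
  "rotation": [
    [0,0,0],
    [0,0,0],
    [0,0,0],
    [0,0,0],
    [0,0,0],
    [0,0,0]
  ],
  "travel": [
    [0,0,0],
    [0,0,0],
    [0,0,0],
    [0,0,0],
    [0,0,0],
    [0,0,0]
  ],
  "fingers": [0.42,0.37,0.33,0.25,0.25,0.25],
  "grip_force": 20
}}

```text
time: 15.48
tcp_pos: [560.1, -14.9, 32.5]
tool_rot: [[-0.67, 0.743, 0.003], [0.743, 0.67, 0.005], [0.002, 0.006, -1.0]]
ft_force: [-0.7, -0.1, 0.5]
opening: 29.1
```

```bash
python3 - <<'E'
from h import *
from station import robot
st=robot.state(); R=st["tool_rot"]; print(st["tcp_pos"],R.round(3),st["ft_force"],st["opening"],st["qpos"])
p=robot.snapshot("side"); cv2.imwrite(f"pics/s11.png",cv2.resize(p["pixels"][180:255,210:310],None,fx=8,fy=8,interpolation=2))
E
```

```text
[560.14450906 -14.91170109  32.54136873] [[-0.67   0.743  0.003]
 [ 0.743  0.67   0.005]
 [ 0.002  0.006 -1.   ]] [-0.68130379 -0.13155227  0.53454554] 29.122689322934722 [-0.23833526  0.6295975   1.60504159  0.00744376  0.90557591 -0.97667592]
```

View pics/s11.png

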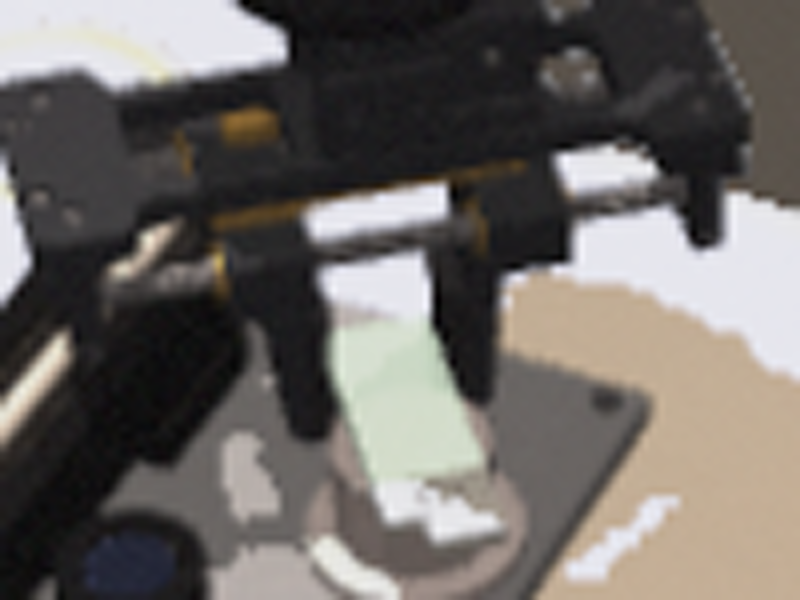

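>>> {"api": "servo_tool", "payload": {
  "rotation": [
    [0,0,0],
    [0,0,0],
    [0,0,0],
    [0,0,0],
    [0,0,0],
    [0,0,0],
    [0,0,0],
    [0,0,0],
    [0,0,0]
  ],
  "travel": [
    [0,0,-0.006],
    [0,0,-0.012],
    [0,0,-0.02],
    [0,0,-0.025],
    [0,0,-0.025],
    [0,0,-0.025],
    [0,0,-0.025],
    [0,0,-0.015],
    [0,0,-0.005]
  ],
  "fingers": [0.25,0.25,0.25,0.25,0.25,0.25,0.25,0.25,0.25]
}}

```text
time: 16.28
tcp_pos: [557.8, -15.4, 198.7]
tool_rot: [[-0.67, 0.743, -0.003], [0.743, 0.67, 0.007], [0.007, 0.002, -1.0]]
ft_force: [-0.2, -0.4, -0.4]
opening: 29.2
```

```bash
python3 - <<'E'
from h import *
from station import robot
st=robot.state(); R=st["tool_rot"]; print(st["tcp_pos"],R.round(3),st["ft_force"],st["opening"],st["qpos"])
p=robot.snapshot("side"); cv2.imwrite(f"pics/s12.png",cv2.resize(p["pixels"][70:270,150:410],None,fx=3,fy=3,interpolation=2))
Rz=Ro.from_euler('y',0).as_matrix()
h=0.35
plan(st["tcp_pos"],R,[((500,0,260),down(1.3)),((500,0,260),down(h))],step=20,ang=.11)
E
```

```text
[557.8119919  -15.4480249  198.69275802] [[-0.67   0.743 -0.003]
 [ 0.743  0.67   0.007]
 [ 0.007  0.002 -1.   ]] [-0.16972671 -0.3541782  -0.43774093] 29.19100264390112 [-0.24022544  0.41919865  1.45407016  0.00595599  1.27241428 -0.97569082]
rot [[-0.0, -0.001, 0.1], [-0.0, -0.001, 0.1], [-0.0, -0.001, 0.1], [-0.0, -0.001, 0.1], [-0.0, -0.001, 0.1], [-0.0, -0.001, 0.1], [-0.0, -0.001, 0.1], [-0.0, -0.001, 0.1], [-0.0, -0.001, 0.1], [-0.0, -0.001, 0.1]]
trv [[0.0051, -0.0032, -0.0061], [0.0047, -0.0037, -0.0061], [0.0043, -0.0042, -0.0061], [0.0039, -0.0046, -0.0061], [0.0034, -0.005, -0.0061], [0.0029, -0.0053, -0.0061], [0.0023, -0.0055, -0.0061], [0.0017, -0.0057, -0.0061], [0.0011, -0.0059, -0.0061], [0.0005, -0.006, -0.0061]]
rot [[0.0, 0.0, 0.106], [0.0, 0.0, 0.106], [0.0, 0.0, 0.106], [0.0, 0.0, 0.106], [0.0, 0.0, 0.106], [0.0, 0.0, 0.106], [0.0, 0.0, 0.106], [0.0, 0.0, 0.106], [0.0, 0.0, 0.106]]
trv [[0.0, 0.0, 0.0], [0.0, 0.0, 0.0], [0.0, 0.0, 0.0], [0.0, 0.0, 0.0], [0.0, 0.0, 0.0], [0.0, 0.0, 0.0], [0.0, 0.0, 0.0], [0.0, 0.0, 0.0], [0.0, 0.0, 0.0]]
```

View pics/s12.png

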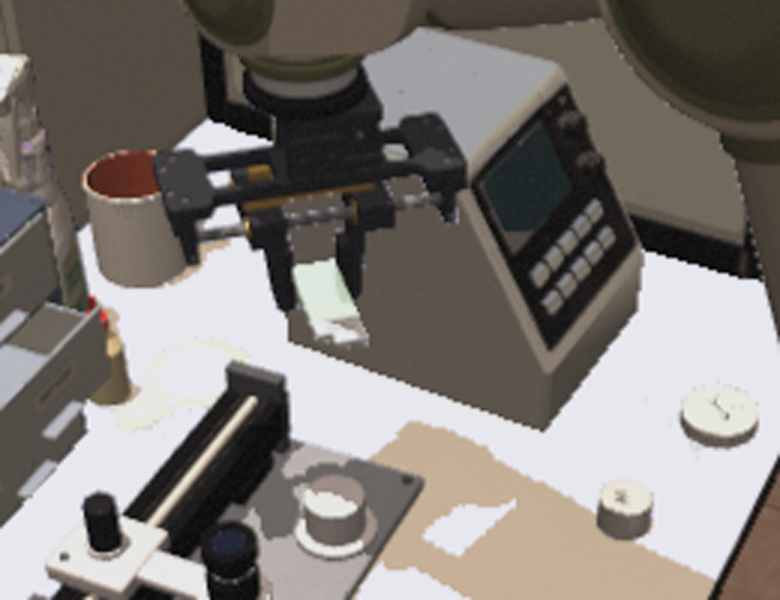

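>>> {"api": "servo_tool", "payload": {
  "rotation": [
    [0,0,0.1],
    [0,0,0.1],
    [0,0,0.1],
    [0,0,0.1],
    [0,0,0.1],
    [0,0,0.1],
    [0,0,0.1],
    [0,0,0.1],
    [0,0,0.1],
    [0,0,0.1]
  ],
  "travel": [
    [0.007,-0.001,-0.006],
    [0.007,-0.002,-0.006],
    [0.007,-0.002,-0.006],
    [0.006,-0.003,-0.006],
    [0.006,-0.004,-0.006],
    [0.005,-0.0045,-0.006],
    [0.005,-0.005,-0.006],
    [0.004,-0.005,-0.006],
    [0.003,-0.006,-0.006],
    [0.003,-0.006,-0.006]
  ],
  "fingers": [0.25,0.25,0.25,0.25,0.25,0.25,0.25,0.25,0.25,0.25]
}}

```text
time: 17.17
tcp_pos: [498.2, 28.7, 250.4]
tool_rot: [[0.308, 0.951, -0.021], [0.951, -0.308, 0.01], [0.003, -0.023, -1.0]]
ft_force: [-0.0, -0.3, -0.8]
opening: 29.2
```

>>> {"api": "servo_tool", "payload": {
  "rotation": [
    [0,0,0.1],
    [0,0,0.1],
    [0,0,0.1],
    [0,0,0.1],
    [0,0,0.1],
    [0,0,0.1],
    [0,0,0.1],
    [0,0,0.1],
    [0,0,0.1],
    [0,0,0]
  ],
  "travel": [
    [0,0,0],
    [0,0,0],
    [0,0,0],
    [0,0,0],
    [0,0,0],
    [0,0,0],
    [0,0,0],
    [0,0,0],
    [0,0,0],
    [0,0,0]
  ],
  "fingers": [0.25,0.25,0.25,0.25,0.25,0.25,0.25,0.25,0.25,0.25]
}}

```text
time: 18.0
tcp_pos: [493.7, 30.2, 240.2]
tool_rot: [[0.952, 0.303, -0.039], [0.303, -0.953, 0.013], [-0.033, -0.024, -0.999]]
ft_force: [-0.4, 0.1, 0.7]
opening: 29.2
```

```bash
python3 - <<'E'
from h import *
from station import robot
st=robot.state(); R=st["tool_rot"]; print(st["tcp_pos"],R.round(3),np.arctan2(R[1,0],R[0,0]),st["opening"],st["qpos"])
E
```

```text
[493.69887435  30.22262236 240.21953144] [[ 0.952  0.303 -0.039]
 [ 0.303 -0.953  0.013]
 [-0.033 -0.024 -0.999]] 0.3084513937682369 29.165882924753912 [-0.17938282  0.2655332   1.55739419  0.00629121  1.35900878  1.08191422]
```

```bash
python3 - <<'E'
from h import *
from station import robot
st=robot.state(); R=st["tool_rot"]
plan(st["tcp_pos"],R,[((520,12,250),down(.3)@Ro.from_rotvec([0,np.pi/4,0]).as_matrix())],step=20,ang=.085)
E
```

```text
rot [[-0.003, 0.082, -0.0], [-0.003, 0.082, -0.0], [-0.003, 0.082, -0.0], [-0.003, 0.082, -0.0], [-0.003, 0.082, -0.0], [-0.003, 0.082, -0.0], [-0.003, 0.082, -0.0], [-0.003, 0.082, -0.0], [-0.003, 0.082, -0.0], [-0.003, 0.082, -0.0]]
trv [[0.0019, 0.0025, -0.0011], [0.002, 0.0025, -0.0009], [0.0021, 0.0025, -0.0008], [0.0021, 0.0025, -0.0006], [0.0022, 0.0025, -0.0004], [0.0022, 0.0025, -0.0002], [0.0022, 0.0025, -0.0], [0.0022, 0.0025, 0.0002], [0.0022, 0.0025, 0.0003], [0.0021, 0.0025, 0.0005]]
```

>>> {"api": "servo_tool", "payload": {
  "rotation": [
    [-0.003,0.06,0],
    [-0.003,0.08,0],
    [-0.003,0.082,0],
    [-0.003,0.082,0],
    [-0.003,0.082,0],
    [-0.003,0.082,0],
    [-0.003,0.082,0],
    [-0.003,0.082,0],
    [-0.003,0.06,0],
    [0,0.03,0]
  ],
  "travel": [
    [0.002,0.0025,-0.002],
    [0.002,0.0025,-0.001],
    [0.002,0.0025,-0.001],
    [0.002,0.0025,-0.001],
    [0.002,0.0025,0],
    [0.002,0.0025,0],
    [0.002,0.0025,0],
    [0.002,0.0025,0],
    [0.002,0.0025,0],
    [0.002,0.002,0]
  ],
  "fingers": [0.25,0.25,0.25,0.25,0.25,0.25,0.25,0.25,0.25,0.25]
}}

```text
time: 18.83
tcp_pos: [517.0, 11.9, 243.6]
tool_rot: [[0.716, 0.319, 0.621], [0.25, -0.948, 0.197], [0.652, 0.014, -0.758]]
ft_force: [-0.1, 0.3, -0.1]
opening: 29.2
```

>>> {"api": "servo_tool", "payload": {
  "rotation": [
    [0,0,0],
    [0,0,0],
    [0,0,0]
  ],
  "travel": [
    [0,0,0],
    [0,0,0],
    [0,0,0]
  ],
  "fingers": [0.25,0.25,0.25]
}}

```text
time: 19.08
tcp_pos: [515.7, 11.5, 241.5]
tool_rot: [[0.717, 0.322, 0.618], [0.255, -0.947, 0.197], [0.649, 0.016, -0.761]]
ft_force: [-0.0, 0.4, -0.1]
opening: 29.4
```

```bash
python3 - <<'E'
from h import *
from station import robot
st=robot.state(); R=st["tool_rot"]; print(st["tcp_pos"],R.round(3),st["opening"],st["qpos"])
print((Ro.from_matrix(R).inv()*Ro.from_matrix(down(np.arctan2(R[1,0],R[0,0]))@Ro.from_rotvec([0,np.pi/4,0]).as_matrix())).as_rotvec())
for n in("side","top"):
    p=robot.snapshot(n); pickle.dump(p,open(n+"9.pkl","wb"))
    c=(np.array(proj(p,st["tcp_pos"]))-[65,50]).astype(int); print(n,c)
    cv2.imwrite(f"pics/{n}13.png",cv2.resize(p["pixels"][c[1]:c[1]+100,c[0]:c[0]+130],None,fx=6,fy=6,interpolation=2))
    cv2.imwrite(f"pics/{n}13f.png",p["pixels"])
E
```

```text
[515.69122431  11.45435027 241.46836656] [[ 0.717  0.322  0.618]
 [ 0.255 -0.947  0.197]
 [ 0.649  0.016 -0.761]] 29.353746240874514 [-0.42760036  0.01278718  2.01409678  0.74604456  0.69681692  0.32582727]
[0.02124014 0.07956517 0.00084547]
side [201 113]
top [204 141]
```

View pics/side13.png

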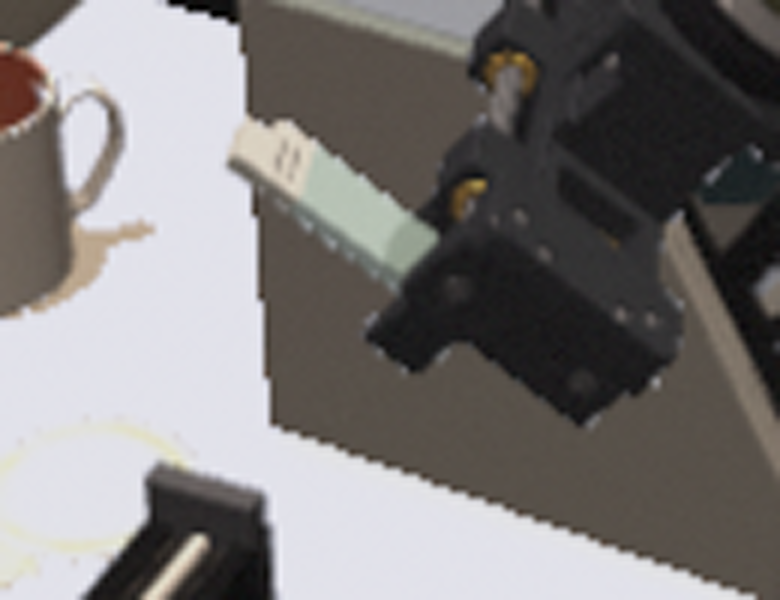

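View pics/top13.png

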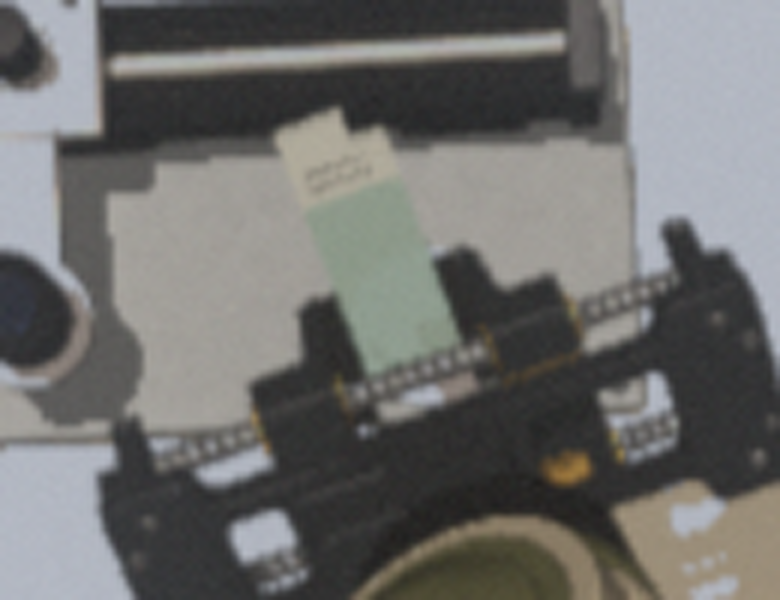

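View pics/side13f.png

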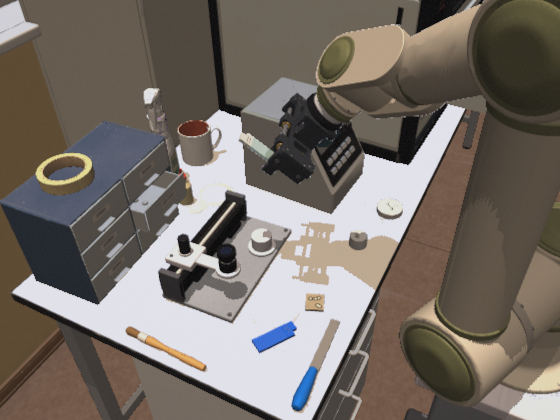

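>>> {"api": "servo_tool", "payload": {
  "rotation": [
    [0.01,0.035,0],
    [0.01,0.035,0],
    [0,0.01,0],
    [0,0,0],
    [0,0,0],
    [0,0,0]
  ],
  "travel": [
    [0.002,0,-0.002],
    [0.003,0,-0.003],
    [0.002,0,-0.002],
    [0,0,0],
    [0,0,0],
    [0,0,0]
  ],
  "fingers": [0.25,0.25,0.25,0.25,0.25,0.25]
}}

```text
time: 19.68
tcp_pos: [517.1, 12.8, 252.4]
tool_rot: [[0.664, 0.338, 0.667], [0.241, -0.941, 0.237], [0.708, 0.004, -0.706]]
ft_force: [-0.6, 0.1, -1.0]
opening: 29.3
```

```bash
python3 - <<'E'
from h import *
from station import robot
st=robot.state(); R=st["tool_rot"]; print(st["tcp_pos"],R.round(3),st["opening"],st["qpos"],np.abs(st["qd"]).max())
print((Ro.from_matrix(R).inv()*Ro.from_matrix(down(np.arctan2(R[1,0],R[0,0]))@Ro.from_rotvec([0,np.pi/4,0]).as_matrix())).as_rotvec())
for n in("side","top"):
    p=robot.snapshot(n); p["c"]=c=(np.array(proj(p,st["tcp_pos"]+[20,0,20]))-[50,37]).astype(int); print(n,c)
    pickle.dump(p,open(n+"9.pkl","wb"))
    cv2.imwrite(f"pics/{n}14.png",cv2.resize(p["pixels"][c[1]:c[1]+75,c[0]:c[0]+100],None,fx=8,fy=8,interpolation=2))
E
```

```text
[517.05205214  12.79152704 252.40697102] [[ 0.664  0.338  0.667]
 [ 0.241 -0.941  0.237]
 [ 0.708  0.004 -0.706]] 29.30009354279345 [-0.46400817 -0.00669843  2.04122091  0.89111656  0.71597592  0.18039062] 0.01828579130853939
[ 5.13201106e-03 -9.38198576e-04 -2.40742820e-06]
side [205 110]
top [217 140]
```

View pics/side14.png

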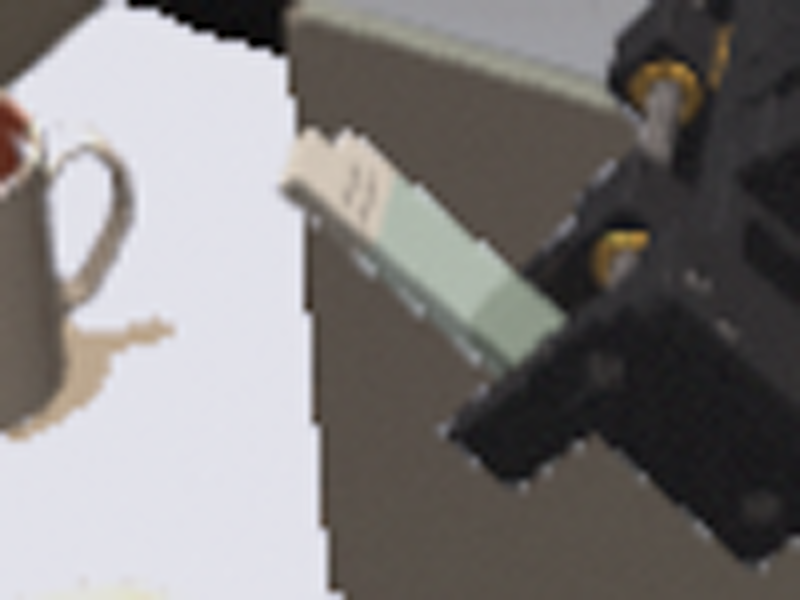

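View pics/top14.png

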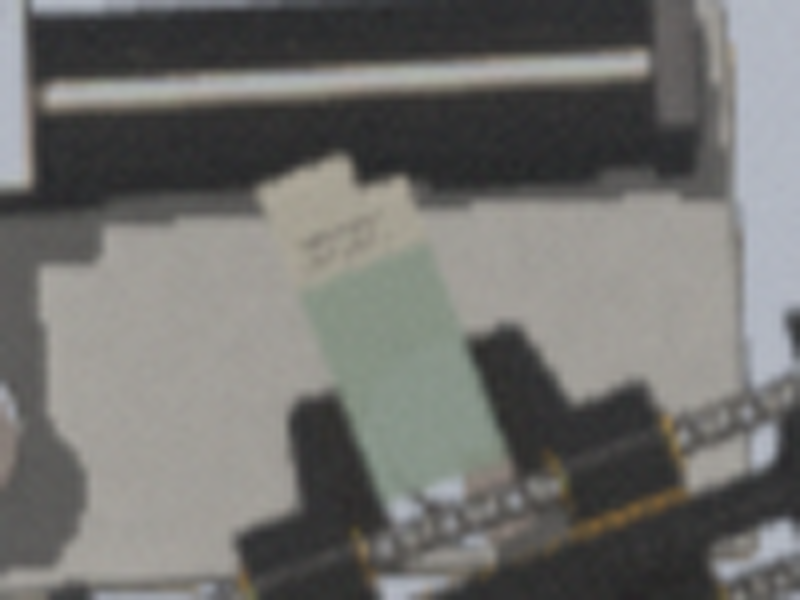

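```bash
python3 - <<'E'
from h import *
from scipy.optimize import least_squares
from station import robot
s,t=ld("side9"),ld("top9"); st=robot.state()
T={(43,15):(258,190),(43,-5):(345,153),(33,-5):(357,190),(33,-15):(408,175),(19,15):(303,292),(19,-15):(428,242)}
S={(43,15):(285,180),(43,-5):(310,130),(33,-15):(348,130),(19,15):(372,242),(19,-15):(398,180)}
R=st["tool_rot"]; Rp=R@np.diag([1,-1,-1.])
def res(v):
    Q=Rp@Ro.from_rotvec(v[3:]).as_matrix(); r=[]
    for p,D in((t,T),(s,S)):
        for (a,b),u in D.items(): r+=list(proj(p,v[:3]+Q@[a,b,6])-np.array(u)/8-p["c"])
    return r
o=least_squares(res,[*(st["tcp_pos"]+[10,5,30]),0,0,0]);Q=Rp@Ro.from_rotvec(o.x[3:]).as_matrix()
print(o.x,np.abs(o.fun).mean()); print(Q.round(3)); print("pitch",np.degrees(np.arcsin(Q[2,0])),"roll",np.degrees(np.arcsin(Q[2,1])))
print("corner z",[(o.x[:3]+Q@[a,b,0])[2].round() for a in(-43,43) for b in(-15,15)])
E
```

```text
[ 5.27852913e+02  1.63428351e+01  2.85981441e+02  2.64399733e-02
  1.19677495e-01 -9.56576433e-03] 0.7367183579717462
[[ 0.741 -0.348 -0.574]
 [ 0.261  0.937 -0.232]
 [ 0.618  0.023  0.785]]
pitch 38.20317925096245 roll 1.297358511401916
corner z [np.float64(259.0), np.float64(260.0), np.float64(312.0), np.float64(313.0)]
```

```bash
python3 - <<'E'
from h import *
from station import robot
s,t=ld("side9"),ld("top9"); st=robot.state()
R=st["tool_rot"]; Rp=R@np.diag([1,-1,-1.]); g=st["tcp_pos"]-19*R[:,2]
out=[]
for d in (0,3.5,7):
    Q=Rp@Ro.from_rotvec([0,np.radians(d),0]).as_matrix(); c=g+Q@[32,0,-3]
    for n,p in(("side",s),("top",t)):
        f=lambda a,b,z=6:(proj(p,c+Q@[a,b,z])-p["c"])*8
        k=f(43,15)-f(-20,15); print(n,d,"pitch",np.degrees(np.arcsin(Q[2,0])).round(1),"slope",round(k[1]/k[0],3),"len19-43",np.linalg.norm(f(43,15)-f(19,15)).round(),"ang",np.degrees(np.arctan2(k[1],k[0])).round(1))
        im=cv2.resize(p["pixels"][p["c"][1]:p["c"][1]+75,p["c"][0]:p["c"][0]+100],None,fx=8,fy=8,interpolation=2)
        L=[(43,15),(43,-5),(33,-5),(33,-15),(-43,-15),(-43,15)]
        cv2.polylines(im,[np.int32([f(*q) for q in L])],True,(0,0,255),1)
        cv2.line(im,*[tuple(int(v) for v in f(19,b)) for b in(-15,15)],(255,0,0),1)
        out.append(cv2.resize(im[50:450,200:650],(266,236)) if 0 else im[50:450,200:650])
o=np.vstack([np.hstack(out[0::2]),np.hstack(out[1::2])]);print(o.shape)
cv2.imwrite("pics/ov.png",cv2.resize(o,(800,474),interpolation=cv2.INTER_AREA))
E
```

```text
side 0 pitch 45.1 slope 0.869 len19-43 106.0 ang -139.0
top 0 pitch 45.1 slope 2.567 len19-43 95.0 ang -111.3
side 3.5 pitch 41.6 slope 0.778 len19-43 107.0 ang -142.1
top 3.5 pitch 41.6 slope 2.575 len19-43 99.0 ang -111.2
side 7 pitch 38.1 slope 0.696 len19-43 107.0 ang -145.2
top 7 pitch 38.1 slope 2.582 len19-43 102.0 ang -111.2
(800, 1350, 3)
```

View pics/ov.png

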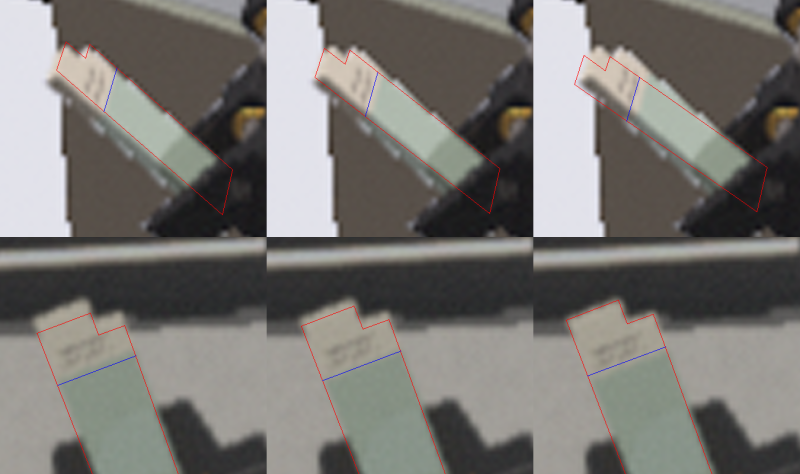

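>>> {"api": "servo_tool", "payload": {
  "rotation": [
    [0,0,0],
    [0,0,0],
    [0,0,0]
  ],
  "travel": [
    [0,0,0],
    [0,0,0],
    [0,0,0]
  ],
  "fingers": [0.25,0.25,0.25]
}}

```text
time: 20.03
tcp_pos: [517.1, 13.1, 252.3]
tool_rot: [[0.664, 0.339, 0.666], [0.242, -0.941, 0.237], [0.707, 0.004, -0.707]]
ft_force: [0.1, -0.8, -0.3]
opening: 29.3
```

```bash
python3 - <<'E'
from station import robot
st=robot.state(); print(st["tcp_pos"],st["tool_rot"].round(3),abs(st["qd"]).max(),st["opening"])
print(robot.job_done())
E
```

```text
[517.10733339  13.08812003 252.25794134] [[ 0.664  0.339  0.666]
 [ 0.242 -0.941  0.237]
 [ 0.707  0.004 -0.707]] 0.0038620281124706938 29.331134589662067
the job is handed in; nothing more can be done
None
```

I slid the loupe carriage along its rail until it stopped and let go. I then took the notched plate (not the blue one) by its clear end, lifted it, and tipped it with the frosted end up and label up. I handed the job in at about 20 s with the plate held still in the gripper.

**Last checks:**
- **Tilt:** the tool is at 45.0° with about 0.2° of roll. The slope of the plate's edge in the side picture also fits 45°.
- **Height:** the lowest corner of the plate is about 255 mm above the worktop, roughly 20 cm above the pedestal.
- **Grip:** the fingers hold at 29.3 mm, against a plate 30 mm wide, and the arm is at rest.

**Disagreements:**
- **Plate tilt:** a fit to a few hand-picked corners gave 38° of tilt and 1.3° of roll. I trusted the edge slope and the overlay instead.
- **Carriage end stop:** pictures show about 20 mm between the carriage block and the end-stop block. I pushed the carriage twice, and both times it stopped at the same place after about 123 mm. The first push met 15 N where it slides freely at about 2 N. The second push showed no such force; the carriage just did not move. That puts it at about 0.14 m by my estimate, so I took it as the end of its travel.

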